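Hang a slide carrier on the drying tree

TASK

Turn the drying tree by pushing its one empty branch near the bare tip until that branch stands over the pointer on the base, leaving the carriers already hanging on it alone. Then take the slide carrier out of the white stand, thread its window over the empty branch and slide it in, over the low rim of the black seat, until you feel it press lightly on the tall rim; then lower it into the seat's groove so that it hangs upright there, and let go. Leave the other things on the table as they are.

Things in the scene. Friction and masses are not known exactly. Their poses are not given: they have to be found in the camera images.
- pointer (a point): Top of the round end of the pointer, a narrow bar on the fixed grey base (disc 124 mm across, 13 mm high) of the drying tree. The point is 98 mm from the tree's vertical turning axis and 12 mm above the table; the pointer shows, roughly towards the robot, where the empty branch must end.
- rack_hub (a point): Point on the tree's vertical turning axis at the height of the branches' centre lines (140 mm above the table). Its x axis points out along the empty branch, z up. The hub is an aluminium drum 36 mm across; its top is 14 mm above this point. Four level round steel branches, 8 mm thick, stand out from it at right angles.
- branch_tip (a point): Centre of the end of the empty branch, 115 mm from the axis. At least its outer 27 mm are bare. Further in, a black seat (a spool) is clamped on it, held fast up to 30 N; where it sits differs every time and is not measured: the middle of its groove is 47 to 73 mm from the axis. The tall rim must be felt for with the carrier.
- carrier_tab (a point): Grip point on the tab of the loose slide carrier, which stands upright in a white slotted stand 26 mm high. It is a flat steel hanger 162 mm high, 40 mm wide (its y), at most 14 mm thick (its x), about 80 g. The tab is 8 mm thick, 24 mm wide, from 26 mm below this point to 20 mm above; the point is 142 mm above the carrier's underside. z is up.
- carrier_window (a point): Top corner of the carrier's window, 38 mm straight below the grip point. The window (24 mm wide, 32 mm high, through along x, 10 mm thick) ends above in a right-angled gable with this corner. Corner above branch centre line: 5.7 mm hung on bare branch, 9.2 in the groove, 12.7 on the low rim; held at 16 mm it passes the low rim but not the tall one.
- rotor: Turning part of the tree: hub, branches, black seats; origin and axes as rack_hub. It turns either way without end, friction about 0.15 N m, and stays where left. Each seat is a spool: groove 14 mm wide between the rims, floor 13 mm in diameter; low rim (tip side) 18 mm in diameter, 4 mm thick; tall rim (hub side) 32 mm in diameter, 4 mm thick.
- hung1: Carrier hanging a quarter turn counter-clockwise (from above) from the empty branch. Same as the loose carrier, about 64 mm from the axis, tab reaching 67 mm above the branches. Origin on its branch's centre line.
- hung2: Carrier hanging opposite the empty branch. Same as the loose carrier, about 64 mm from the axis, tab reaching 67 mm above the branches. Origin on its branch's centre line.
- hung3: Carrier hanging a quarter turn clockwise from the empty branch. Same as the loose carrier, about 64 mm from the axis, tab reaching 67 mm above the branches. Origin on its branch's centre line.
- tube_a: Bystander: screw-capped tube, 34 mm across, 113 mm high, to the right. Origin under its centre.
- tube_c: Bystander: screw-capped tube, 34 mm across, 113 mm high, near the front edge between tree and stand. Origin under its centre.
- beaker: Bystander: small clear beaker, 45 mm across, 59 mm high, to the right. Origin under its centre.
- pipette_a: Bystander: micropipette lying near the front edge, 246 mm long, 23 mm high. Origin under its centre.

How it is judged (in metres and radians):
On the way, in this order (a step that is already met when the one before it is completed fails the run):
1. the empty branch stands over the pointer (within 15 mm at the pointer, beside it) (x of pointer in the frame of rack_hub above 0.08 m and y of pointer in the frame of rack_hub between -0.015 and 0.015 m), for 0.2 s.
2. the carrier's window is threaded on the empty branch (x of carrier_window in the frame of rack_hub between 0.03 and 0.105 m and y of carrier_window in the frame of rack_hub between -0.012 and 0.012 m and z of carrier_window in the frame of rack_hub between 0.003 and 0.028 m), for 0.1 s.
3. the carrier, threaded and not yet lowered into the groove, touches the tall rim (over 1 N) (x of carrier_window in the frame of rack_hub between 0.03 and 0.085 m and y of carrier_window in the frame of rack_hub between -0.012 and 0.012 m and z of carrier_window in the frame of rack_hub between 0.0115 and 0.028 m and contact force between carrier and rotor above 1 N).
At the end, for the whole second after the job is handed in: Empty branch over the pointer (within 18 mm sideways); carrier released, at rest and upright (0.15 rad) in the seat's groove: window's top corner 40 to 80 mm from the axis, within 5 mm of the branch sideways, 7.5 to 10.9 mm above its centre line (not on bare branch or low rim) (x of pointer in the frame of rack_hub above 0.08 m and y of pointer in the frame of rack_hub between -0.018 and 0.018 m and x of carrier_window in the frame of rack_hub between 0.04 and 0.08 m and y of carrier_window in the frame of rack_hub between -0.005 and 0.005 m and z of carrier_window in the frame of rack_hub between 0.0075 and 0.0109 m and angle between carrier_window's own z axis and vertical below 0.15 rad and linear speed of carrier below 0.02 m/s); the robot touches nothing.
It fails at once if the carrier is pressed on the tree with more than 15 N (contact force between carrier and rotor above 15 N).
It fails at once if a carrier already hanging is pushed (more than 3 N) (contact force between any of the arm, the fingers and hung1 above 3 N or contact force between any of the arm, the fingers and hung2 above 3 N or contact force between any of the arm, the fingers and hung3 above 3 N).
It fails at once if a bystander is disturbed (moved more than 20 mm) (distance of any of tube_a, tube_c, beaker, pipette_a from where it was at the start of the episode above 0.02 m).
It also fails if it takes over 72 s, if anything falls off the work surface, if the arm or the gripper's body presses on something with over 40 N, if the wrist force passes 120 N, or if a joint passes its speed limit or range.

ROBOT

A 6-joint arm with a two-finger parallel gripper is mounted at the origin on a cart in front of the work surface, level with it; the furniture and walls round the work are solid. World frame = base frame: x ahead of the robot, y to its left, z up, the work surface at z = 0. Lengths are in m, angles in degrees, forces in N, time in s.
With the tool pointing down it reaches from about 0.25 to 0.725 m from the base axis. Payload 9.7 kg.
Tool frame: the origin (TCP) lies on the centre line of the jaws, within the pads' length; the fingertips stand 17 mm ahead of it and the grasp point (between the pads) lies 2 mm behind it (bot.nose_length is the distance from the TCP to the fingertips, in m); x points along the fingers, y is the direction in which the jaws open and shut, and the axes are right-handed (so a half turn about x gives the same grasp; the last joint's range is limited). The gripper opens to 85 mm and grips with 20 to 120 N. Pads are 22 mm wide; open, the fingers measure 114 mm over their backs; the gripper's body (76 mm by 85 mm) begins 54 mm behind the grasp point. The pads swing forward as they close: fully open they stand 13 mm farther back than shut.
Start: joints at [-63.083, 4.979, 10.078, 95.1, 0, 90], TCP at [0.249, -0.49, 0.248] pointing down, gripper open.
Joint ranges: [-179.16, 179.16], [-48.56, 103.87], [-65.8, 70.77], [-126.05, 130.52], [-82.76, 87.17], [-180, 180]. Speed limits (degrees/s): [127.2, 127.2, 147.25, 180, 180, 180].

INTERFACE

Orientations are given as [roll, pitch, yaw] about the fixed x, y, z axes, in that order (R = Rz(yaw) Ry(pitch) Rx(roll)).
In Python, from workcell import bot, viewer, ticket gives the robot as it stands.
- The arm moves only by the tool jog_arm, never from a script. Its argument "deltas" is a list of rows, each an object of numbers: "fingers": the opening, from 0 (shut) to 1 (fully open); "x", "y", "z": the shift along the world's x, y, z in mm; "twist": the turn about the world's z in degrees. A call has 1 to 10 rows; each row is the pose to reach, as a shift and turn from the pose measured when the call began; what a row does not reach only later rows make up. A row lasts 1/10 s, in which the tool goes at most 50 mm and 8.59 degrees, less where a joint would pass 70% of its speed; a pose out of reach is approached as far as the arm can. A call with a gripper value outside its range is refused whole. The fingers move at their own pace and stop on an object; "grip_force" is the grip in N (left out, the last holds). Time passes only in rows, so rows that repeat a pose let the fingers close. It gives the time, the measured TCP pose, the force and the opening at its end, in the units of the state.
- bot.get_obs(): the state, without advancing time (a new reading comes with each control period).
- viewer.camera(name): name is "scene" or "side" or "wrist"; returns a dict with "image" (400x640x3 uint8, red, green, blue), "fovy" (degrees; the focal length in pixels is half the picture's height over the tangent of half this angle, whatever the lens; pixels are square), "cx", "cy" (the principal point, pixels), "D" ([k1, k2, p1, p2, k3] as OpenCV has them; the pictures are not rectified), "world_to_cam" (4x4, takes a point from world to camera coordinates); the wrist camera has in their place "tool_from_camera" (4x4, takes a point from camera to tool coordinates, whose origin is the TCP and whose axes are the tool frame's). Camera axes: x right, y down, z forward; pixel columns grow to the right and rows downward; lengths in m; the calibration is good to about 2 mm. A picture is of the moment at which its call begins: read the wrist's pose just before it. There is no depth.
- ticket.job_done(): hands the job in, once; it reports no verdict.
The state is a dict: "time": time; "q": joint angles; "qd": joint speeds; "joint_efforts": joint torques, N m; "ee_pos": TCP position; "tcp_rot": TCP orientation; "wrist_force": force on the tool from outside, world axes, zero at the start; "torque": the same for the moment, N m; "opening": finger opening in m.
Only numpy, scipy, OpenCV 4.12 (cv2) and the standard library are available. Lean on these libraries where they do the work, as an engineer would, in place of code of your own. Each camera call takes 0.05 s, during which the arm holds its last target.

## Working session

There is one attempt and no reset: what is moved stays moved. The work goes in short steps, Python scripts to look and compute and a tool call to move; the robot and the scene stay as the last step left them, time stands still between calls to the robot, and variables do not carry over. Pictures are saved under pics/ and viewed, and the job is handed in when it is done.

Besides the shell and the picture viewer there is one more tool, called after ">>>" as name(argument=value, ...) on one line, values as JSON. jog_arm: Moves the arm, as the interface text tells. Its arguments: {"type":"object","properties":{"deltas":{"type":"array"},"grip_force":{"type":"number"}},"required":["deltas"]}

```bash
mkdir -p pics; ls; python3 - <<'E'
from workcell import bot, viewer, ticket
import cv2,pickle
print(bot.get_obs(), bot.nose_length)
for n in ["scene","side","wrist"]:
    c=viewer.camera(n); cv2.imwrite(f"pics/{n}0.png",c["image"][:,:,::-1]); pickle.dump(c,open(f"{n}0.pkl","wb"))
    print(n,{k:v for k,v in c.items() if k!="image"})
E
```

```text
pics
{'time': 0.0, 'q': array([-6.30820251e+01,  5.01022650e+00,  1.00331170e+01,  9.51002748e+01,
       -1.70452941e-03,  8.99998736e+01]), 'qd': array([ 0.00361224,  0.08890874, -0.03310845, -0.04779942,  0.02834481,
        0.02255481]), 'joint_efforts': array([ 5.95618585e-04, -5.20380878e+01,  4.64810872e+01,  1.61584339e-02,
        6.03636181e-05, -4.03130073e-06]), 'ee_pos': array([ 0.24888579, -0.49021709,  0.24757947]), 'tcp_rot': array([-88.73828849,  89.92259689, 118.17981396]), 'wrist_force': array([-0.17493323,  0.4946556 , -0.57922005]), 'torque': array([-0.01491261, -0.03992428,  0.05433545]), 'opening': 0.08538413186002404} 0.017
scene {'fovy': 51.16780738259536, 'cx': 318.9254414444836, 'cy': 195.21120067605983, 'D': array([0.00420224, 0.        , 0.        , 0.        , 0.        ]), 'world_to_cam': array([[-0.6470803 , -0.76241087, -0.00409229,  0.34809472],
       [-0.54705419,  0.4680261 , -0.69403406,  0.35360514],
       [ 0.53105441, -0.44685706, -0.71993053,  0.98757167],
       [ 0.        ,  0.        ,  0.        ,  1.        ]])}
side {'fovy': 45.422640
[... 222 characters left out ...]
0.3742691 ,  0.48878555, -0.78804272,  0.25870289],
       [ 0.45348672, -0.64478512, -0.61530638,  1.13389235],
       [ 0.        ,  0.        ,  0.        ,  1.        ]])}
wrist {'fovy': 62.77318562356254, 'cx': 320.293539527371, 'cy': 199.21983006696817, 'D': array([-0.03578188,  0.        ,  0.        ,  0.        ,  0.        ]), 'tool_from_camera': array([[ 2.08087149e-04, -3.00517522e-01,  9.53776271e-01,
        -1.24600896e-01],
       [ 9.99999916e-01, -2.74161668e-04, -3.04555194e-04,
        -7.24177473e-04],
       [ 3.53013065e-04,  9.53776255e-01,  3.00517440e-01,
        -7.59610903e-02],
       [ 0.00000000e+00,  0.00000000e+00,  0.00000000e+00,
         1.00000000e+00]])}
```

View pics/scene0.png

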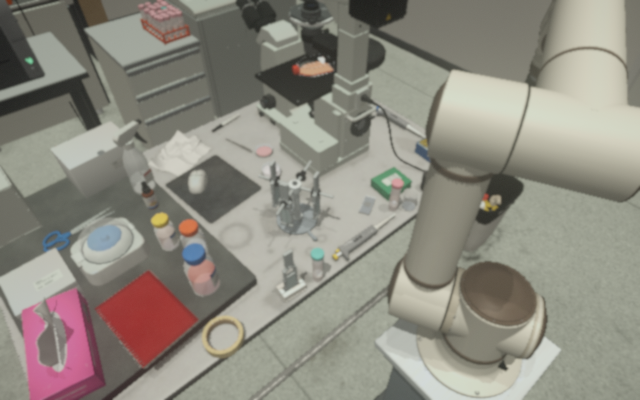

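View pics/side0.png

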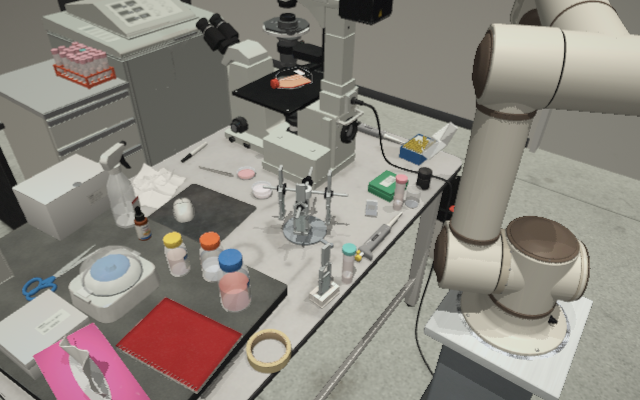

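View pics/wrist0.png

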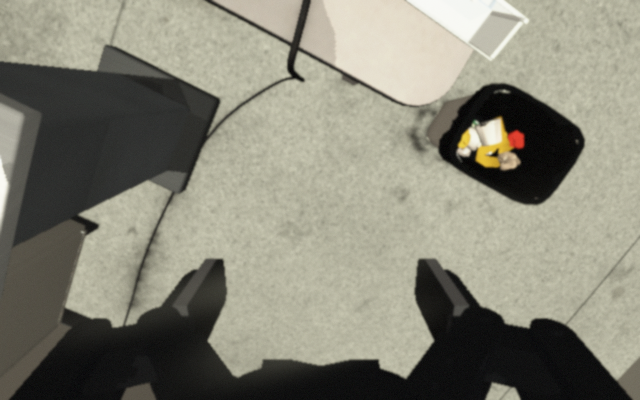

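The scene view is blurred and the side view is sharper. The tree is near (305,215) in the side view and the stand near (325,285). Next I'll enlarge crops.

```bash
cat > h.py <<'E'
import numpy as np, cv2
def K(c):
    f=200/np.tan(np.radians(c["fovy"]/2)); return np.array([[f,0,c["cx"]],[0,f,c["cy"]],[0,0,1.]])
def w2c(c,ee=None,rot=None):
    if "world_to_cam" in c: return np.array(c["world_to_cam"])
    from scipy.spatial.transform import Rotation as R
    T=np.eye(4);T[:3,:3]=R.from_euler("xyz",rot,degrees=True).as_matrix();T[:3,3]=ee
    return np.linalg.inv(T@c["tool_from_camera"])
def proj(c,P,W=None):
    W=w2c(c) if W is None else W
    P=np.atleast_2d(np.asarray(P,float))
    return cv2.projectPoints(P,cv2.Rodrigues(W[:3,:3])[0],W[:3,3],K(c),np.array(c["D"]))[0].reshape(-1,2)
def onz(c,px,z,W=None):
    W=w2c(c) if W is None else W
    u=cv2.undistortPoints(np.array(px,float).reshape(-1,1,2),K(c),np.array(c["D"])).reshape(-1,2)
    R=W[:3,:3];o=-R.T@W[:3,3];d=np.c_[u,np.ones(len(u))]@R
    return o+d*((z-o[2])/d[:,2])[:,None]
def crop(c,x0,y0,w,h,s,fn):
    im=c["image"][y0:y0+h,x0:x0+w,::-1]; im=cv2.resize(im,None,fx=s,fy=s,interpolation=cv2.INTER_CUBIC)
    for i in range(0,w,10):
        cv2.line(im,(i*s,0),(i*s,8 if (x0+i)%50 else 18),(0,0,255),1)
        if (x0+i)%20==0: cv2.putText(im,str(x0+i),(i*s,28),0,.4,(0,0,255),1)
    for j in range(0,h,10):
        cv2.line(im,(0,j*s),(8,j*s),(0,0,255),1)
        if (y0+j)%20==0: cv2.putText(im,str(y0+j),(10,j*s+4),0,.4,(0,0,255),1)
    cv2.imwrite(fn,im)
E
python3 - <<'E'
from h import *;import pickle
c=pickle.load(open("side0.pkl","rb")); crop(c,260,160,110,100,6,"pics/s1.png"); crop(c,290,220,130,90,6,"pics/s2.png")
c=pickle.load(open("scene0.pkl","rb")); crop(c,250,150,100,90,6,"pics/c1.png")
E
```

```text
(no output)
```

View pics/s1.png

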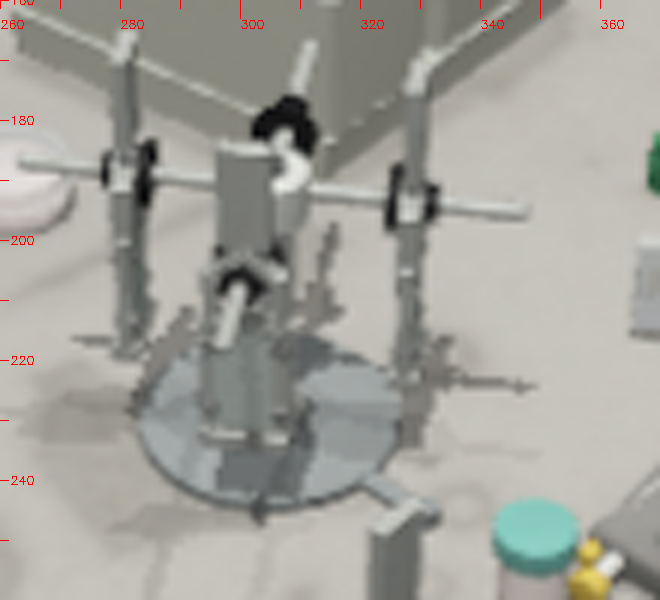

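View pics/s2.png

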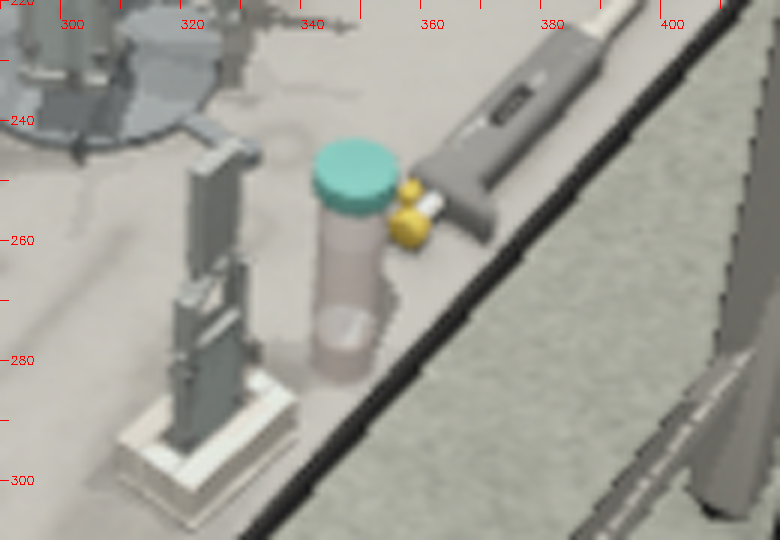

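View pics/c1.png

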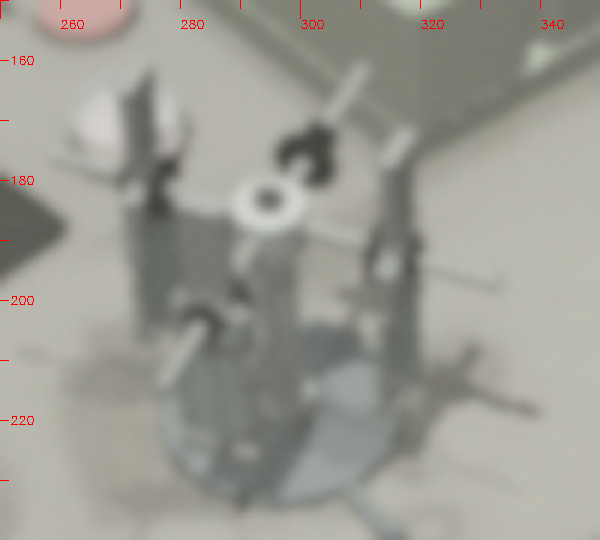

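```bash
python3 - <<'E'
from h import *;import pickle
s=pickle.load(open("side0.pkl","rb"));c=pickle.load(open("scene0.pkl","rb"))
np.set_printoptions(precision=4,suppress=True)
S=onz(s,[(263,187),(347,195.5),(297,217),(311,167)],.14);print("side tips",S)
C=onz(c,[(260,175),(331,198),(275,214),(309,161)],.14);print("scene tips",C)
print("scene hubtop",onz(c,[(293,183)],.154))
print("base ellipse centre side",onz(s,[(305.5,228)],.013),"ptr end",onz(s,[(331,245.5)],.012), "scene ptr", onz(c,[(314,238)],.012))
print("tab top side",onz(s,[(324,245)],.165+0),"stand corners",onz(s,[(308,294),(322,303),(338,286),(322,278)],.026))
print("tube_c cap",onz(s,[(346.5,246)],.113))
crop(c,250,220,110,90,6,"pics/c2.png")
E
```

```text
side tips [[ 0.6683  0.1194  0.14  ]
 [ 0.4695  0.0142  0.14  ]
 [ 0.5189  0.1629  0.14  ]
 [ 0.6246 -0.0356  0.14  ]]
scene tips [[ 0.6679  0.1095  0.14  ]
 [ 0.4683  0.0156  0.14  ]
 [ 0.5201  0.1647  0.14  ]
 [ 0.6235 -0.0349  0.14  ]]
scene hubtop [[0.5691 0.0663 0.154 ]]
base ellipse centre side [[0.5659 0.0667 0.013 ]] ptr end [[0.4684 0.0813 0.012 ]] scene ptr [[0.4714 0.0749 0.012 ]]
tab top side [[0.3919 0.2268 0.165 ]] stand corners [[0.4075 0.2644 0.026 ]
 [0.3649 0.2666 0.026 ]
 [0.3649 0.2007 0.026 ]
 [0.411  0.2028 0.026 ]]
tube_c cap [[0.3787 0.1511 0.113 ]]
```

View pics/c2.png

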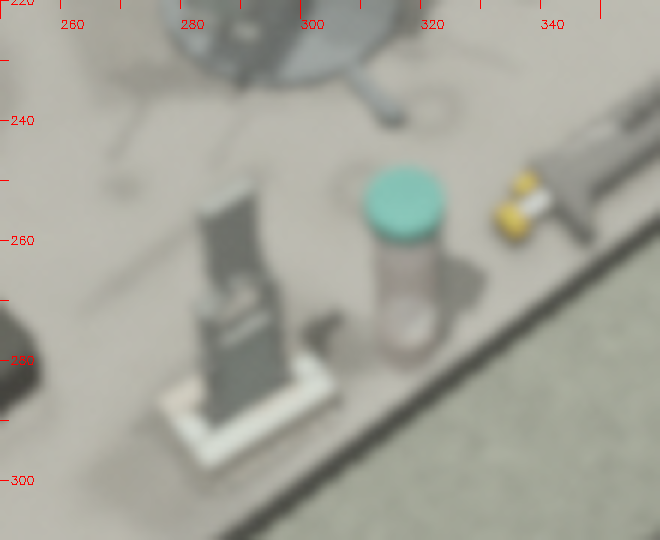

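```bash
python3 - <<'E'
from h import *;import pickle
from workcell import bot
from scipy.spatial.transform import Rotation as R
np.set_printoptions(precision=4,suppress=True)
o=bot.get_obs();print(R.from_euler("xyz",o["tcp_rot"],degrees=True).as_matrix())
s=pickle.load(open("side0.pkl","rb"));crop(s,200,60,190,150,4,"pics/s3.png")
print("micro", onz(s,[(315,192)],0.0))
E
```

```text
[[-0.0005  0.4527 -0.8917]
 [ 0.0009 -0.8917 -0.4527]
 [-1.     -0.001   0.    ]]
micro [[ 0.6555 -0.0995  0.    ]]
```

View pics/s3.png

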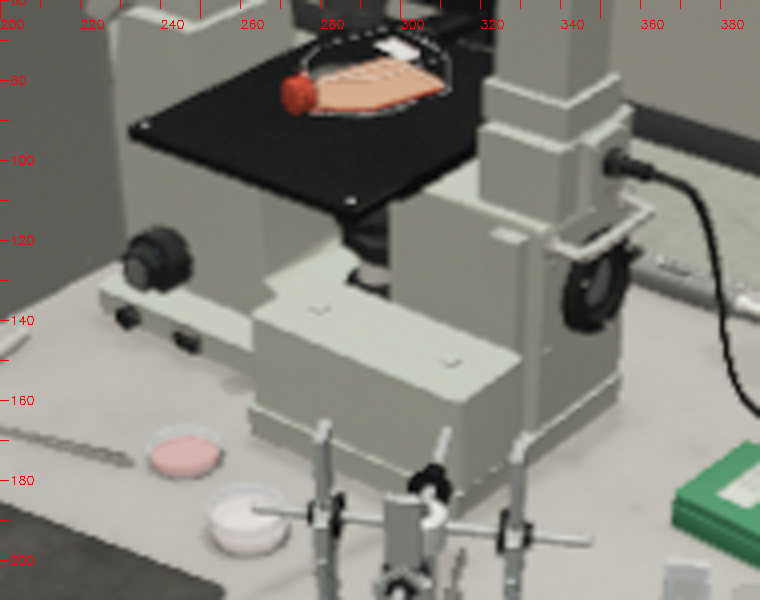

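```bash
python3 - <<'E'
from h import *;import pickle
np.set_printoptions(precision=4,suppress=True)
s=pickle.load(open("side0.pkl","rb"))
print(onz(s,[(315,190),(262,167),(355,160)],0.0))
for z in [.06,.08,.1,.12]:print(z,onz(s,[(315,160),(262,138),(331,150)],z))
# column top corner
for z in [.2,.25,.3]:print(z,onz(s,[(297,105),(340,118),(288,113)],z))
E
```

```text
[[ 0.6618 -0.108   0.    ]
 [ 0.8797 -0.1042  0.    ]
 [ 0.656  -0.3318  0.    ]]
0.06 [[ 0.7103 -0.1722  0.06  ]
 [ 0.9356 -0.1724  0.06  ]
 [ 0.7046 -0.2535  0.06  ]]
0.08 [[ 0.692  -0.1471  0.08  ]
 [ 0.9119 -0.1473  0.08  ]
 [ 0.6865 -0.2264  0.08  ]]
0.1 [[ 0.6738 -0.122   0.1   ]
 [ 0.8883 -0.1222  0.1   ]
 [ 0.6684 -0.1994  0.1   ]]
0.12 [[ 0.6556 -0.0969  0.12  ]
 [ 0.8646 -0.0971  0.12  ]
 [ 0.6503 -0.1723  0.12  ]]
0.2 [[ 0.8198 -0.2207  0.2   ]
 [ 0.6625 -0.2332  0.2   ]
 [ 0.8079 -0.1605  0.2   ]]
0.25 [[ 0.7571 -0.1418  0.25  ]
 [ 0.6112 -0.1534  0.25  ]
 [ 0.7461 -0.0859  0.25  ]]
0.3 [[ 0.6944 -0.0629  0.3   ]
 [ 0.5598 -0.0736  0.3   ]
 [ 0.6842 -0.0114  0.3   ]]
```

>>> jog_arm(deltas=[{"x": 10,"y": 20,"z": 15,"twist": 5,"fingers": 0},{"x": 25,"y": 50,"z": 30,"twist": 11,"fingers": 0},{"x": 43,"y": 85,"z": 50,"twist": 17,"fingers": 0},{"x": 60,"y": 120,"z": 65,"twist": 24,"fingers": 0},{"x": 78,"y": 155,"z": 80,"twist": 31,"fingers": 0},{"x": 96,"y": 190,"z": 90,"twist": 38,"fingers": 0},{"x": 114,"y": 225,"z": 100,"twist": 45,"fingers": 0},{"x": 132,"y": 260,"z": 105,"twist": 51,"fingers": 0},{"x": 150,"y": 295,"z": 110,"twist": 56,"fingers": 0},{"x": 165,"y": 330,"z": 110,"twist": 56,"fingers": 0}])

```text
time: 1.15
ee_pos: [0.4146, -0.1588, 0.3582]
tcp_rot: [-61.5, 90.0, -158.4]
wrist_force: [0.7, -0.5, 0.2]
opening: -0.0002
```

>>> jog_arm(deltas=[{"x": 20,"y": 35},{"x": 40,"y": 70},{"x": 60,"y": 105},{"x": 80,"y": 140},{"x": 95,"y": 170},{"x": 105,"y": 190},{"x": 110,"y": 200},{"x": 110,"y": 205},{"x": 110,"y": 205}])

```text
validation failed for argument at $.de...
```

```bash
cat > snap.py <<'E'
import sys,pickle
from h import *
from workcell import bot,viewer
t=sys.argv[1];cams=sys.argv[2].split(",")
o=bot.get_obs();print(o["time"],o["ee_pos"],o["tcp_rot"],o["q"],o["wrist_force"],o["opening"])
for n in cams:
    c=viewer.camera(n);c["W"]=w2c(c,o["ee_pos"],o["tcp_rot"]);pickle.dump(c,open(f"{n}{t}.pkl","wb"))
    cv2.imwrite(f"pics/{n}{t}.png",c["image"][:,:,::-1])
E
python3 snap.py 1 wrist
```

```text
1.15 [ 0.4145831  -0.15876445  0.35816116] [ -61.49092151   89.98025543 -158.39625644] [-2.09462629e+01 -5.35274149e+00  1.23555172e+01  1.07722804e+02
 -1.33519410e-02  7.59590738e+01] [ 0.72914933 -0.46019673  0.20345909] -0.00019456840091164725
```

View pics/wrist1.png

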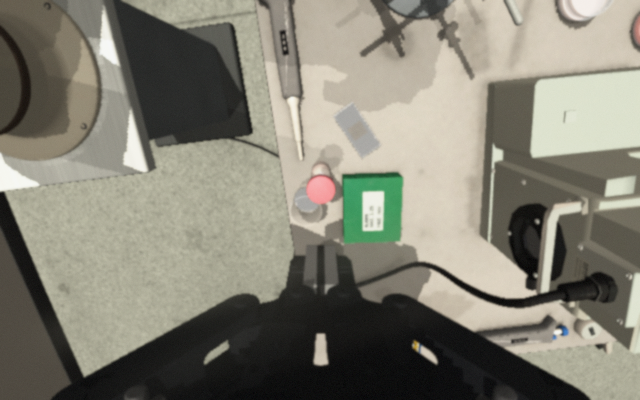

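>>> jog_arm(deltas=[{"x": 25,"y": 25,"z": 5,"twist": 0,"fingers": 0},{"x": 55,"y": 55,"z": 10,"twist": 0,"fingers": 0},{"x": 85,"y": 90,"z": 15,"twist": 0,"fingers": 0},{"x": 110,"y": 115,"z": 20,"twist": 0,"fingers": 0},{"x": 125,"y": 128,"z": 20,"twist": 0,"fingers": 0},{"x": 125,"y": 130,"z": 20,"twist": 0,"fingers": 0},{"x": 125,"y": 130,"z": 20,"twist": 0,"fingers": 0}])

```text
time: 1.9
ee_pos: [0.5408, -0.025, 0.3773]
tcp_rot: [-138.0, 89.9, 125.1]
wrist_force: [-0.2, 0.4, 0.2]
opening: 0.0001
```

```bash
python3 snap.py 2 wrist
```

```text
1.9 [ 0.54081187 -0.02496239  0.37734132] [-138.012334     89.86828637  125.12028994] [-2.69424898e+00  9.38605728e+00  2.98453119e+01  1.10540009e+02
  1.04053660e-01  9.41730538e+01] [-0.16883717  0.4161588   0.24021959] 0.0001264024901527594
```

View pics/wrist2.png

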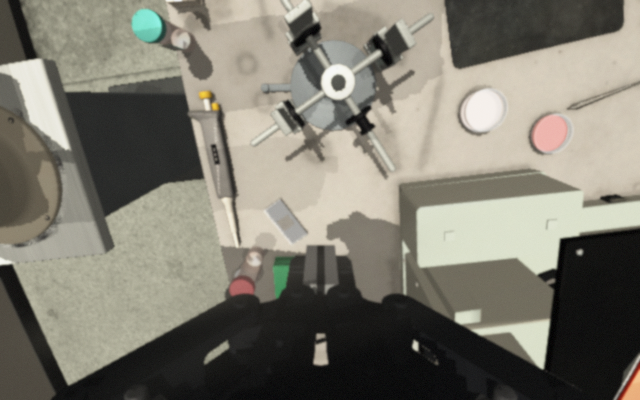

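```bash
python3 - <<'E'
from h import *;import pickle
c=pickle.load(open("wrist2.pkl","rb")); crop(c,240,0,200,180,4,"pics/w2c.png"); crop(c,120,0,110,70,6,"pics/w2d.png")
E
```

```text
(no output)
```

View pics/w2c.png

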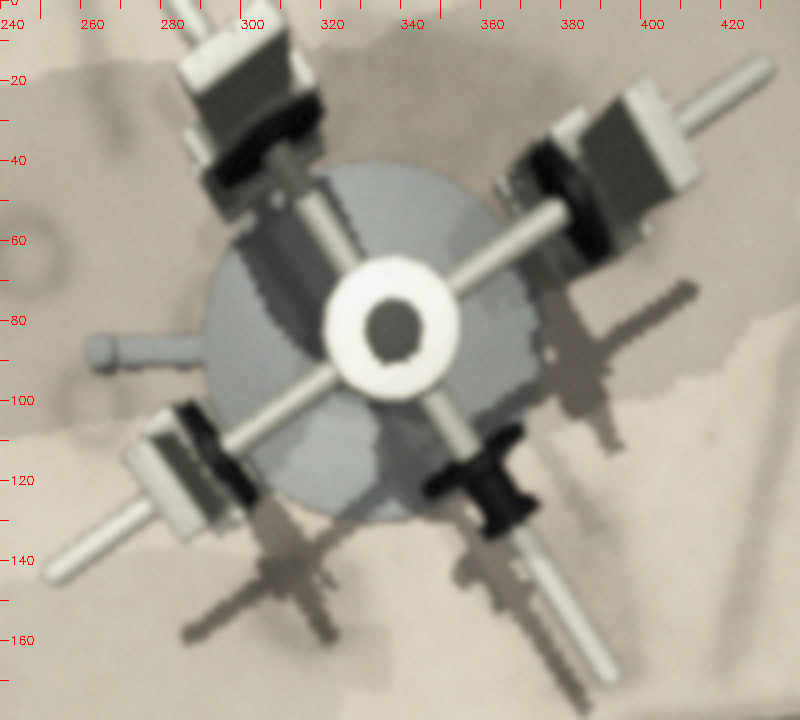

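```bash
python3 - <<'E'
from h import *;import pickle
np.set_printoptions(precision=4,suppress=True)
c=pickle.load(open("wrist2.pkl","rb"));W=c["W"]
hub=onz(c,[(338,82)],.154,W)[0];print("hub",hub)
T=onz(c,[(392.5,170),(252.5,144.5),(431,16.5)],.14,W);print(T, "mid",(T[1]+T[2])/2)
p=onz(c,[(264.5,88)],.012,W)[0];print("ptr",p)
b=onz(c,[(333,86)],.013,W)[0];print("base c",b)
h=np.array([hub[0],hub[1]])
for t in T: d=t[:2]-h;print(np.hypot(*d),np.degrees(np.arctan2(d[1],d[0])))
for q in (p,):
  d=q[:2]-h;print("ptr",np.hypot(*d),np.degrees(np.arctan2(d[1],d[0])))
for uv in [(365,130),(356,114.5)]:
  print("seat r",np.hypot(*(onz(c,[uv],.14,W)[0][:2]-h)))
E
```

```text
hub [0.5679 0.0637 0.154 ]
[[ 0.6198 -0.0365  0.14  ]
 [ 0.4682  0.0106  0.14  ]
 [ 0.6675  0.1155  0.14  ]] mid [0.5678 0.063  0.14  ]
ptr [0.4708 0.0733 0.012 ]
base c [0.5679 0.0641 0.013 ]
0.11285677965064729 -62.58338467394169
0.11290058295435546 -151.98126597071098
0.11228352492642772 27.47427728310857
ptr 0.09748683170955638 174.30997153406167
seat r 0.05778378084082577
seat r 0.03842833536114615
```

View pics/w2d.png

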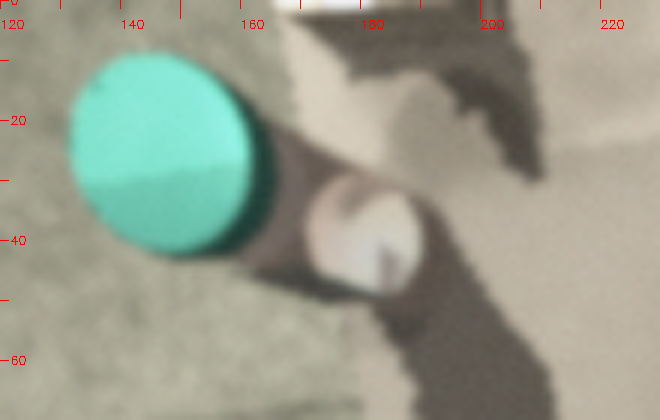

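```bash
python3 - <<'E'
from h import *;import pickle
np.set_printoptions(precision=4,suppress=True)
c=pickle.load(open("wrist2.pkl","rb"));W=c["W"]
s=pickle.load(open("side0.pkl","rb"))
for z in [.15,.2,.25]: print(z,onz(c,[(562,240)],z,W),onz(s,[(288,113)],z))
print("tube cap",onz(c,[(147,26)],.113,W)," base",onz(c,[(180,39)],.01,W))
h=np.array([.568,.0637])
ph=0
for f,off in [(-62.4,45),(-62.4,22)]+[(a,20) for a in range(-72,-186,-10)]+[(-185.7,15)]:
    a=np.radians(f);P=h+.102*np.array([np.cos(a),np.sin(a)])+off/1e3*np.array([-np.sin(a),np.cos(a)])
    print(f,off,(P*1000).round(1))
E
```

```text
0.15 [[ 0.8159 -0.1431  0.15  ]] [[ 0.8698 -0.2351  0.15  ]]
0.2 [[ 0.778  -0.1155  0.2   ]] [[ 0.8079 -0.1605  0.2   ]]
0.25 [[ 0.7401 -0.0879  0.25  ]] [[ 0.7461 -0.0859  0.25  ]]
tube cap [[0.3703 0.149  0.113 ]]  base [[0.3648 0.1524 0.01  ]]
-62.4 45 [655.1  -5.8]
-62.4 22 [634.8 -16.5]
-72 20 [618.5 -27.1]
-82 20 [602.  -34.5]
-92 20 [584.4 -38.9]
-102 20 [566.4 -40.2]
-112 20 [548.3 -38.4]
-122 20 [530.9 -33.4]
-132 20 [514.6 -25.5]
-142 20 [499.9 -14.9]
-152 20 [487.3  -1.8]
-162 20 [477.2  13.2]
-172 20 [469.8  29.7]
-182 20 [465.4  47.3]
-185.7 15 [465.   58.9]
```

>>> jog_arm(deltas=[{"x": 30,"y": 5,"z": 0,"twist": 0,"fingers": 0},{"x": 65,"y": 10,"z": -15,"twist": 0,"fingers": 0},{"x": 95,"y": 14,"z": -40,"twist": 0,"fingers": 0},{"x": 107,"y": 15,"z": -75,"twist": 0,"fingers": 0},{"x": 107,"y": 15,"z": -115,"twist": 0,"fingers": 0},{"x": 107,"y": 15,"z": -155,"twist": 0,"fingers": 0},{"x": 107,"y": 15,"z": -190,"twist": 0,"fingers": 0},{"x": 107,"y": 15,"z": -220,"twist": 0,"fingers": 0},{"x": 107,"y": 15,"z": -237,"twist": 0,"fingers": 0},{"x": 107,"y": 15,"z": -237,"twist": 0,"fingers": 0}])

```text
time: 2.95
ee_pos: [0.6455, -0.0117, 0.1383]
tcp_rot: [-103.3, 89.7, 159.7]
wrist_force: [0.5, -0.6, -0.3]
opening: 0.0001
```

```bash
python3 snap.py 3 side,wrist; python3 - <<'E'
from h import *;import pickle
c=pickle.load(open("side3.pkl","rb")); crop(c,230,100,180,150,4,"pics/s3c.png")
E
```

```text
2.95 [ 0.64553284 -0.01165924  0.13832063] [-103.28332713   89.70221097  159.72191865] [-1.07538722 17.69593378 12.65702426 85.24231108  0.09794571 95.91912664] [ 0.50764408 -0.64567879 -0.3199723 ] 5.9942292969840624e-05
```

View pics/s3c.png

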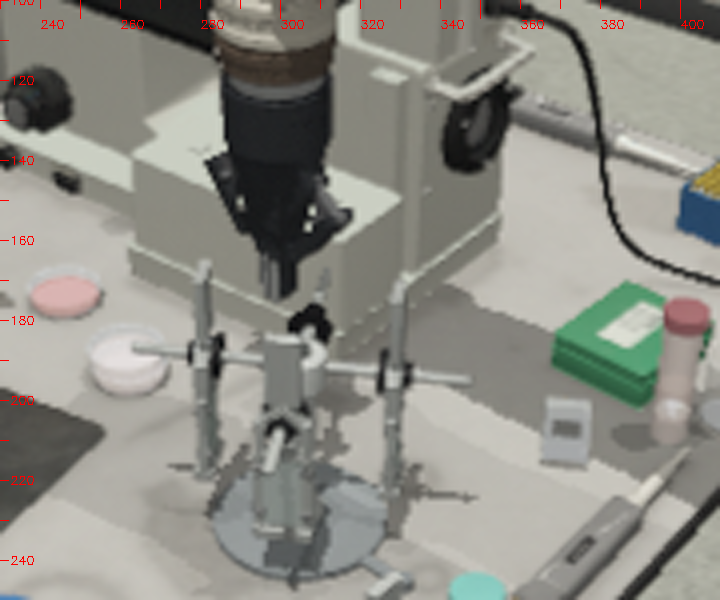

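View pics/wrist3.png

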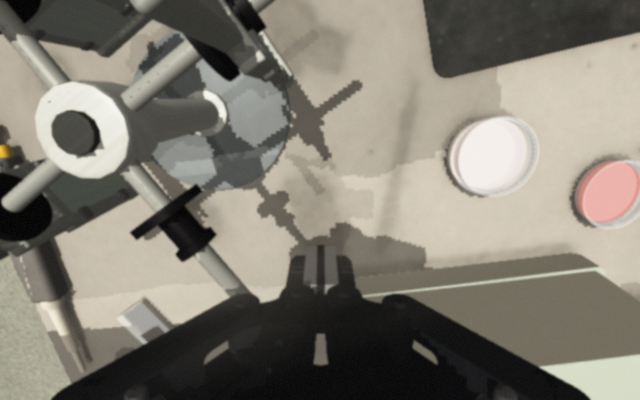

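>>> jog_arm(deltas=[{"x": -11,"y": -5,"z": 1,"twist": 0,"fingers": 0},{"x": -27,"y": -15,"z": 1,"twist": 0,"fingers": 0},{"x": -43,"y": -23,"z": 1,"twist": 0,"fingers": 0},{"x": -61,"y": -27,"z": 1,"twist": 0,"fingers": 0},{"x": -79,"y": -28,"z": 1,"twist": 0,"fingers": 0},{"x": -97,"y": -27,"z": 1,"twist": 0,"fingers": 0},{"x": -114,"y": -22,"z": 1,"twist": 0,"fingers": 0},{"x": -131,"y": -14,"z": 1,"twist": 0,"fingers": 0},{"x": -146,"y": -3,"z": 1,"twist": 0,"fingers": 0},{"x": -152,"y": 3,"z": 1,"twist": 0,"fingers": 0}])

```text
time: 4.05
ee_pos: [0.4952, -0.0082, 0.1453]
tcp_rot: [118.2, 89.8, 21.2]
wrist_force: [1.9, -0.8, 1.6]
opening: -0.0001
```

```bash
python3 snap.py 4 wrist
```

```text
4.05 [ 0.49518738 -0.00821073  0.14532199] [118.23763648  89.75440558  21.24776182] [-1.00025567e+00 -3.54597618e+00 -9.91534977e+00  8.34033154e+01
  9.29858786e-02  9.59898034e+01] [ 1.90775474 -0.82378729  1.59035211] -5.713145588748215e-05
```

View pics/wrist4.png

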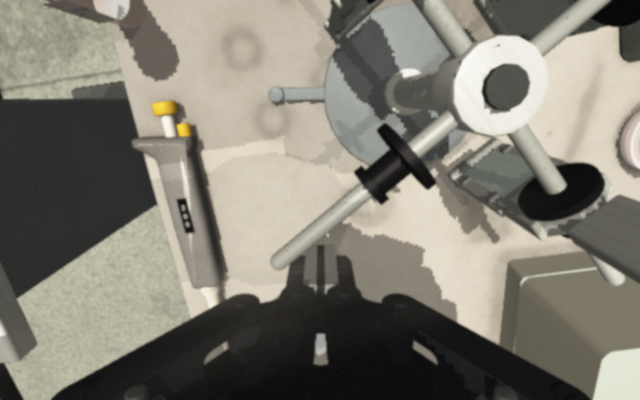

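>>> jog_arm(deltas=[{"x": -8,"y": 6,"z": -5,"twist": 0,"fingers": 0},{"x": -18,"y": 21,"z": -6,"twist": 0,"fingers": 0},{"x": -25,"y": 37,"z": -6,"twist": 0,"fingers": 0},{"x": -29,"y": 50,"z": -6,"twist": 0,"fingers": 0},{"x": -30,"y": 58,"z": -6,"twist": 0,"fingers": 0},{"x": -30,"y": 62,"z": -6,"twist": 0,"fingers": 0},{"x": -30,"y": 64,"z": -6,"twist": 0,"fingers": 0},{"x": -30,"y": 64,"z": -6,"twist": 0,"fingers": 0}])

```text
time: 4.9
ee_pos: [0.465, 0.0564, 0.139]
tcp_rot: [131.7, 89.8, 34.8]
wrist_force: [0.4, 0.3, -1.1]
opening: 0.0001
```

```bash
python3 snap.py 5 wrist
```

```text
4.9 [0.46499221 0.0564348  0.13899518] [131.72129137  89.79534492  34.76895201] [ 6.86518504e+00 -7.15491013e+00 -1.39498380e+01  8.30242111e+01
  9.57759434e-02  1.03817676e+02] [ 0.40838306  0.27812359 -1.06147335] 9.259580599030198e-05
```

View pics/wrist5.png

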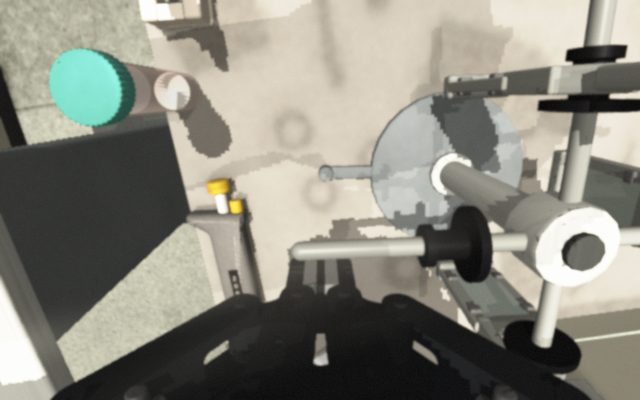

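```bash
python3 - <<'E'
from h import *;import pickle
np.set_printoptions(precision=4,suppress=True)
c=pickle.load(open("wrist5.pkl","rb"));W=c["W"]
T=onz(c,[(293,252),(420,247),(525,241.5)],.14,W);print(T)
h=np.array([.568,.0637]);
d=T[0,:2]-h;print(np.degrees(np.arctan2(d[1],d[0])),np.hypot(*d)); d=T[0]-T[2];print(np.degrees(np.arctan2(d[1],d[0])))
hub=onz(c,[(578,244)],.154,W);p=onz(c,[(326,174)],.012,W);print(hub,p)
crop(c,400,190,130,100,6,"pics/w5c.png")
for uv in [(420,247),(459,244.5),(490,243)]: print(np.hypot(*(onz(c,[uv],.14,W)[0][:2]-h)))
E
```

```text
[[0.4544 0.0728 0.14  ]
 [0.5071 0.0685 0.14  ]
 [0.5514 0.0654 0.14  ]]
175.426903343769 0.11399621763344193
175.62285003965033
[[0.5631 0.0692 0.154 ]] [[0.4709 0.0746 0.012 ]]
0.061044590273287846
0.04471124311543816
0.0316196887656994
```

View pics/w5c.png

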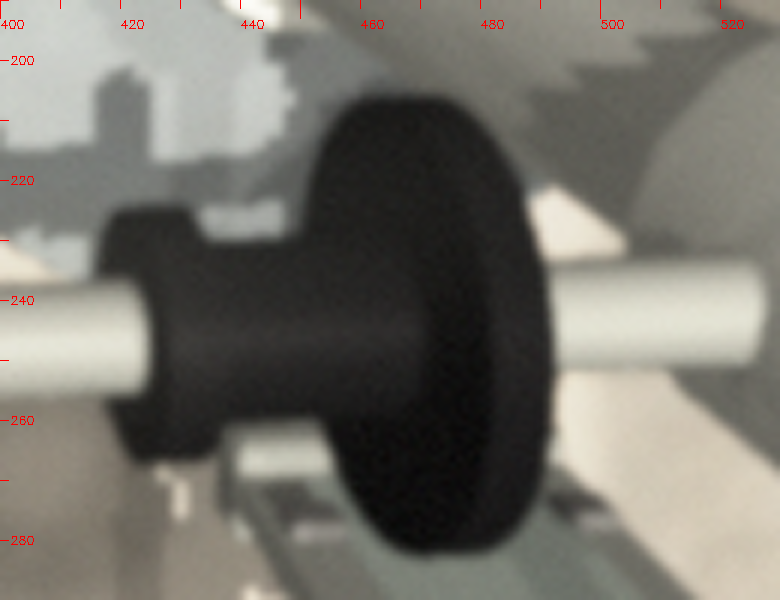

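>>> jog_arm(deltas=[{"x": -4,"y": -15,"z": 5,"twist": 0,"fingers": 0},{"x": -8,"y": -22,"z": 40,"twist": 0,"fingers": 0},{"x": -15,"y": -15,"z": 85,"twist": 0,"fingers": 0.3},{"x": -25,"y": 0,"z": 130,"twist": 0,"fingers": 0.6},{"x": -35,"y": 20,"z": 170,"twist": 0,"fingers": 0.6},{"x": -45,"y": 40,"z": 205,"twist": 0,"fingers": 0.6},{"x": -53,"y": 60,"z": 225,"twist": 0,"fingers": 0.6},{"x": -60,"y": 75,"z": 235,"twist": 0,"fingers": 0.6},{"x": -60,"y": 80,"z": 235,"twist": 0,"fingers": 0.6},{"x": -60,"y": 80,"z": 235,"twist": 0,"fingers": 0.6}])

```text
time: 5.95
ee_pos: [0.4053, 0.1365, 0.3734]
tcp_rot: [134.4, 89.8, 37.5]
wrist_force: [-0.1, -0.5, -0.3]
opening: 0.0513
```

```bash
python3 snap.py 6 wrist
```

```text
5.95 [0.40530879 0.13653285 0.37338651] [134.40609839  89.81322507  37.49857515] [ 1.85787321e+01 -6.83317573e+00  1.28302997e+01  1.09486791e+02
  6.05607511e-02  1.15486349e+02] [-0.08970148 -0.48452254 -0.27042722] 0.051275798881279436
```

View pics/wrist6.png

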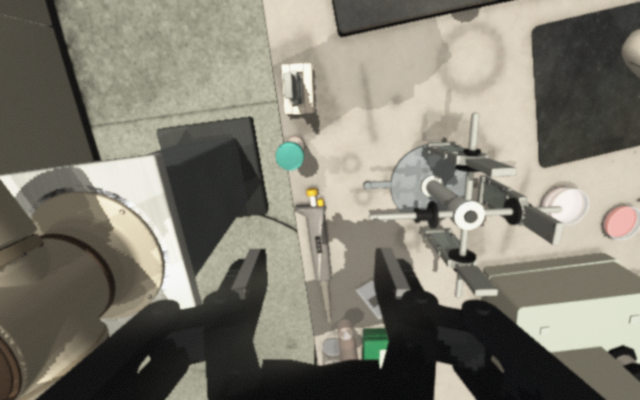

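```bash
python3 - <<'E'
from h import *;import pickle
c=pickle.load(open("wrist6.pkl","rb"));crop(c,260,50,80,70,8,"pics/w6c.png");crop(c,350,100,130,140,5,"pics/w6d.png")
E
```

```text
(no output)
```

View pics/w6c.png

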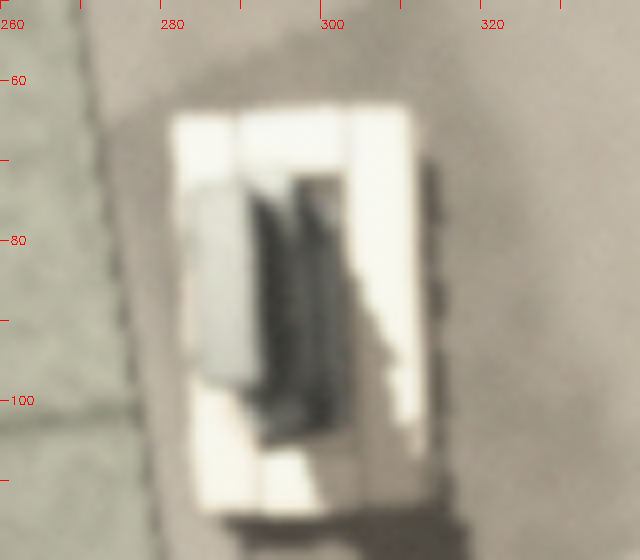

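View pics/w6d.png

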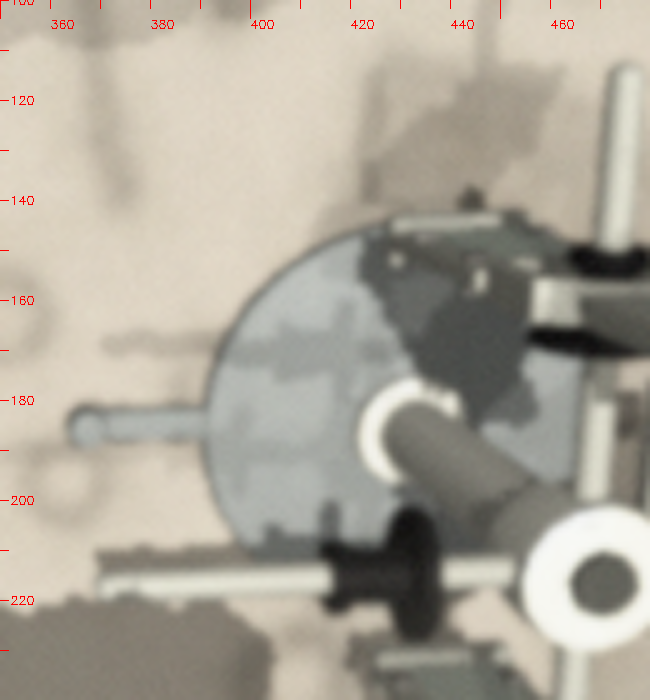

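```bash
python3 - <<'E'
from h import *;import pickle
np.set_printoptions(precision=4,suppress=True)
c=pickle.load(open("wrist6.pkl","rb"));W=c["W"];s=pickle.load(open("side0.pkl","rb"))
for z in [.16,.165,.17,.175,.18]: print(z,onz(c,[(288.3,86)],z,W)[0],onz(s,[(324.5,246)],z)[0])
t=onz(c,[(283.5,73),(290.5,73),(286,98),(293,98.5)],.166,W);print(t)
st=onz(c,[(281,64.5),(311,63.5),(286,114),(314,113)],.026,W);print(st, st.mean(0))
d=t[0]-t[2];print(np.degrees(np.arctan2(d[1],d[0])),d); d=t[1]-t[3];print(np.degrees(np.arctan2(d[1],d[0])))
d=st[0]-st[2];print(np.degrees(np.arctan2(d[1],d[0])));d=st[1]-st[3];print(np.degrees(np.arctan2(d[1],d[0])))
print("carrier foot in slot", onz(c,[(297,105),(299,74)],.03,W))
T=onz(c,[(370,216.5),(450,214)],.14,W);p=onz(c,[(366.5,186)],.012,W);hb=onz(c,[(468,216.5)],.154,W)
print(T,p,hb);d=T[0]-T[1];print(np.degrees(np.arctan2(d[1],d[0])))
d=T[0]-hb;print(d,np.degrees(np.arctan2(d[0,1],d[0,0])))
print("seat low rim outer", onz(c,[(416,215)],.14,W))
from scipy.spatial.transform import Rotation as R
print(R.from_euler("xyz",[134.406,89.813,37.4986],degrees=True).as_matrix())
E
```

```text
0.16 [0.384 0.227 0.16 ] [0.3921 0.2244 0.16  ]
0.165 [0.3844 0.2268 0.165 ] [0.3891 0.2288 0.165 ]
0.17 [0.3849 0.2266 0.17  ] [0.3861 0.2332 0.17  ]
0.175 [0.3853 0.2264 0.175 ] [0.3831 0.2377 0.175 ]
0.18 [0.3857 0.2262 0.18  ] [0.3801 0.2421 0.18  ]
[[0.3817 0.239  0.166 ]
 [0.3883 0.2382 0.166 ]
 [0.3807 0.216  0.166 ]
 [0.3873 0.2147 0.166 ]]
[[0.3667 0.2611 0.026 ]
 [0.407  0.2575 0.026 ]
 [0.3638 0.1961 0.026 ]
 [0.4028 0.1927 0.026 ]] [0.3851 0.2268 0.026 ]
87.38323282805841 [0.001 0.023 0.   ]
87.59521835317355
87.36255972976028
86.33208488193601
carrier foot in slot [[0.381  0.2063 0.03  ]
 [0.3893 0.2459 0.03  ]]
[[0.4553 0.0737 0.14  ]
 [0.5487 0.0653 0.14  ]] [[0.4688 0.0745 0.012 ]] [[0.5638 0.0656 0.154 ]]
174.8697275379311
[[-0.1085  0.0082 -0.014 ]] 175.6964271806637
seat low rim outer [[0.5089 0.069  0.14  ]]
[[ 0.0026  0.9927 -0.1203]
 [ 0.002  -0.1203 -0.9927]
 [-1.      0.0023 -0.0023]]
```

>>> jog_arm(deltas=[{"x": -7,"y": 30,"z": 0,"twist": 2,"fingers": 0.6},{"x": -14,"y": 60,"z": -20,"twist": 4,"fingers": 0.6},{"x": -20,"y": 82,"z": -55,"twist": 4,"fingers": 0.6},{"x": -21,"y": 90,"z": -95,"twist": 4,"fingers": 0.6},{"x": -21,"y": 90,"z": -135,"twist": 4,"fingers": 0.6},{"x": -21,"y": 90,"z": -170,"twist": 4,"fingers": 0.6},{"x": -21,"y": 90,"z": -200,"twist": 4,"fingers": 0.6},{"x": -21,"y": 90,"z": -220,"twist": 4,"fingers": 0.6},{"x": -21,"y": 90,"z": -230,"twist": 4,"fingers": 0.6},{"x": -21,"y": 90,"z": -230,"twist": 4,"fingers": 0.6}])

```text
time: 7.0
ee_pos: [0.3838, 0.2251, 0.1415]
tcp_rot: [-109.0, 90.0, 158.0]
wrist_force: [-0.1, -0.0, 0.2]
opening: 0.051
```

```bash
python3 snap.py 7 wrist,side;python3 - <<'E'
from h import *;import pickle
c=pickle.load(open("side7.pkl","rb")); crop(c,260,180,130,130,5,"pics/s7c.png")
E
```

```text
7.0 [0.38384752 0.22505892 0.14145171] [-109.00319726   89.96543741  158.00173128] [ 3.03676238e+01 -1.02243573e+01 -1.63732044e+01  8.38722574e+01
  2.73710207e-02  1.23362690e+02] [-0.14937542 -0.02453898  0.18509989] 0.051040555336164244
```

View pics/wrist7.png

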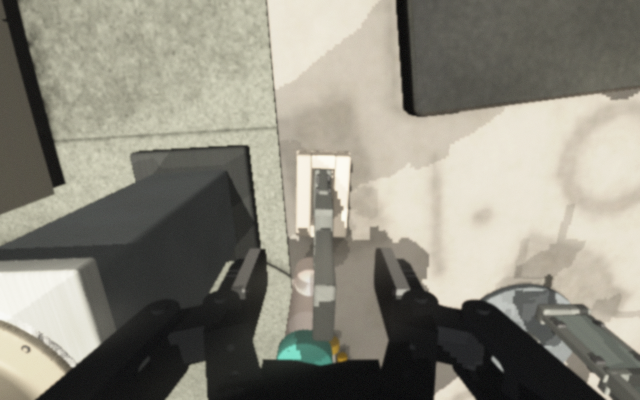

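View pics/s7c.png

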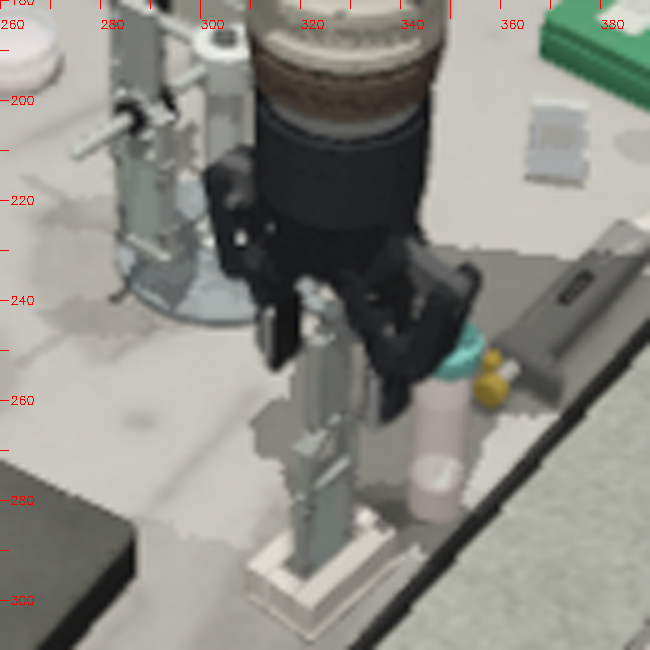

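>>> jog_arm(deltas=[{"x": 1,"y": 2,"z": 1,"twist": 0,"fingers": 0.3},{"x": 1,"y": 2,"z": 1,"twist": 0,"fingers": 0.15},{"x": 1,"y": 2,"z": 1,"twist": 0,"fingers": 0},{"x": 1,"y": 2,"z": 1,"twist": 0,"fingers": 0},{"x": 1,"y": 2,"z": 1,"twist": 0,"fingers": 0},{"x": 1,"y": 2,"z": 1,"twist": 0,"fingers": 0},{"x": 1,"y": 2,"z": 1,"twist": 0,"fingers": 0}], grip_force=50)

```text
time: 7.8
ee_pos: [0.3859, 0.2281, 0.1454]
tcp_rot: [132.5, 89.7, 39.6]
wrist_force: [0.3, 1.4, 5.5]
opening: 0.0075
```

```bash
python3 snap.py 8 wrist
```

```text
7.8 [0.38592414 0.22809443 0.14540461] [132.54731154  89.74862529  39.57887168] [ 3.05609920e+01 -1.00493060e+01 -1.57877241e+01  8.40133143e+01
  3.94010207e-02  1.23529517e+02] [0.26938694 1.37923072 5.54474001] 0.007466652555471675
```

View pics/wrist8.png

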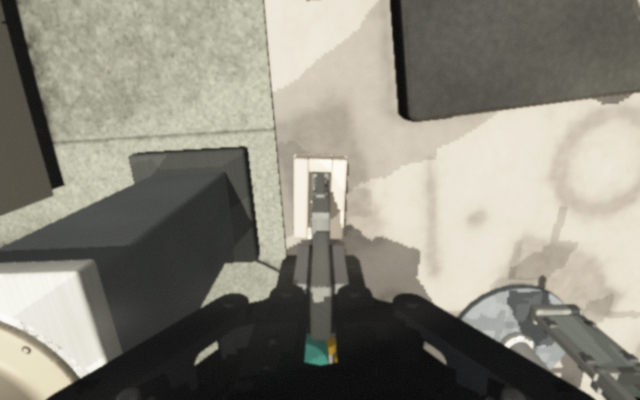

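>>> jog_arm(deltas=[{"x": 0,"y": 0,"z": 10,"twist": 0,"fingers": 0},{"x": 0,"y": 0,"z": 25,"twist": 0,"fingers": 0},{"x": 0,"y": 0,"z": 45,"twist": 0,"fingers": 0},{"x": 0,"y": 0,"z": 70,"twist": 0,"fingers": 0},{"x": 0,"y": 0,"z": 95,"twist": 0,"fingers": 0},{"x": 0,"y": 0,"z": 115,"twist": 0,"fingers": 0},{"x": 0,"y": 0,"z": 130,"twist": 0,"fingers": 0},{"x": 0,"y": 0,"z": 135,"twist": 0,"fingers": 0},{"x": 0,"y": 0,"z": 135,"twist": 0,"fingers": 0}])

```text
time: 8.75
ee_pos: [0.3862, 0.2282, 0.2814]
tcp_rot: [129.5, 89.7, 36.5]
wrist_force: [-0.3, -0.8, -1.4]
opening: 0.0074
```

```bash
python3 snap.py 9 side,scene;python3 - <<'E'
from h import *;import pickle
c=pickle.load(open("side9.pkl","rb")); crop(c,260,180,130,130,5,"pics/s9c.png")
E
```

```text
8.75 [0.3861612  0.22821643 0.28135819] [129.45909717  89.67172012  36.49203415] [ 3.05622926e+01 -8.25342274e+00  8.69704499e-01  9.87966038e+01
  3.39140366e-02  1.23529452e+02] [-0.251262   -0.76581821 -1.43268215] 0.007350232236028271
```

View pics/s9c.png

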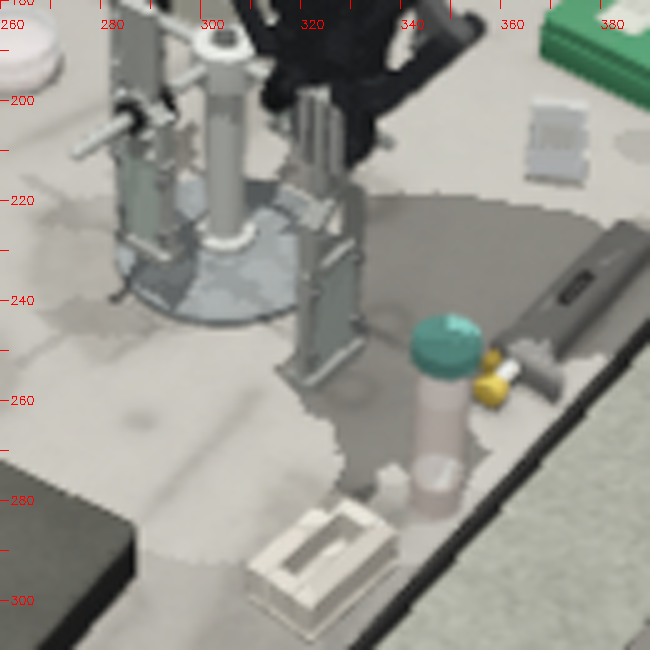

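```bash
cat > ov.py <<'E'
from h import *
def carrier(c,g,yaw,W=None):
    """g: grip point; yaw of carrier x axis (deg). returns dict of projected pts"""
    a=np.radians(yaw);X=np.array([np.cos(a),np.sin(a),0]);Y=np.array([-np.sin(a),np.cos(a),0]);Z=np.array([0,0,1.]);g=np.array(g)
    L=lambda pts:proj(c,[g+X*p[0]+Y*p[1]+Z*p[2] for p in pts],W)
    h=.007;w=.02
    return [L([(-h,-w,-.142),(h,-w,-.142),(h,w,-.142),(-h,w,-.142),(-h,-w,-.142)]),
      L([(-.004,-.012,.02),(.004,-.012,.02),(.004,.012,.02),(-.004,.012,.02),(-.004,-.012,.02)]),
      L([(-.004,-.012,-.026),(-.004,.012,-.026)]),
      L([(-.005,-.012,-.05),(-.005,0,-.038),(-.005,.012,-.05),(-.005,.012,-.07),(-.005,-.012,-.07),(-.005,-.012,-.05)])]
def draw(c,polys,x0,y0,w,h,s,fn):
    im=c["image"][y0:y0+h,x0:x0+w,::-1]; im=cv2.resize(im,None,fx=s,fy=s,interpolation=cv2.INTER_CUBIC)
    for p in polys: cv2.polylines(im,[np.round((p-[x0,y0]+.5)*s).astype(np.int32).reshape(-1,1,2)],False,(0,0,255),1)
    cv2.imwrite(fn,im)
E
python3 - <<'E'
from ov import *;import pickle
c=pickle.load(open("side9.pkl","rb"))
draw(c,carrier(c,(.3862,.2265,.2834),-3),260,180,130,90,6,"pics/s9o.png")
E
```

```text
(no output)
```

View pics/s9o.png

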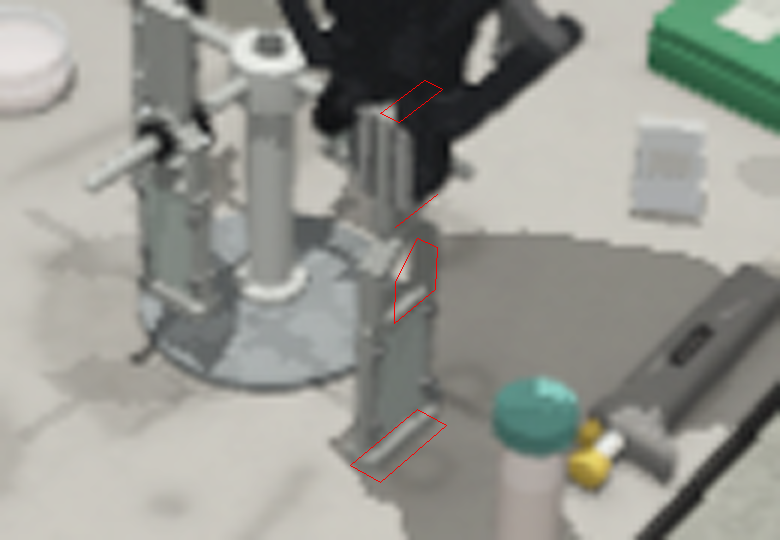

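```bash
python3 - <<'E'
from ov import *;import pickle
c=pickle.load(open("side0.pkl","rb"))
def stand(c,x,y,yaw,W=None):
    a=np.radians(yaw);X=np.array([np.cos(a),np.sin(a),0]);Y=np.array([-np.sin(a),np.cos(a),0])
    f=lambda z:proj(c,[np.array([x,y,z])+X*i*.02+Y*j*.0325 for i,j in((-1,-1),(1,-1),(1,1),(-1,1),(-1,-1))],W)
    return [f(.026)]
a=(.3851,.2268)
draw(c,carrier(c,(.3848,.2267,.147),-3)[1:]+stand(c,*a,-3),290,225,80,90,8,"pics/o1.png")
w=pickle.load(open("wrist6.pkl","rb"))
draw(w,carrier(w,(.3848,.2267,.147),-3,w["W"])[1:2]+stand(w,*a,-3,w["W"]),260,50,80,70,8,"pics/o2.png")
E
```

```text
(no output)
```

View pics/o1.png

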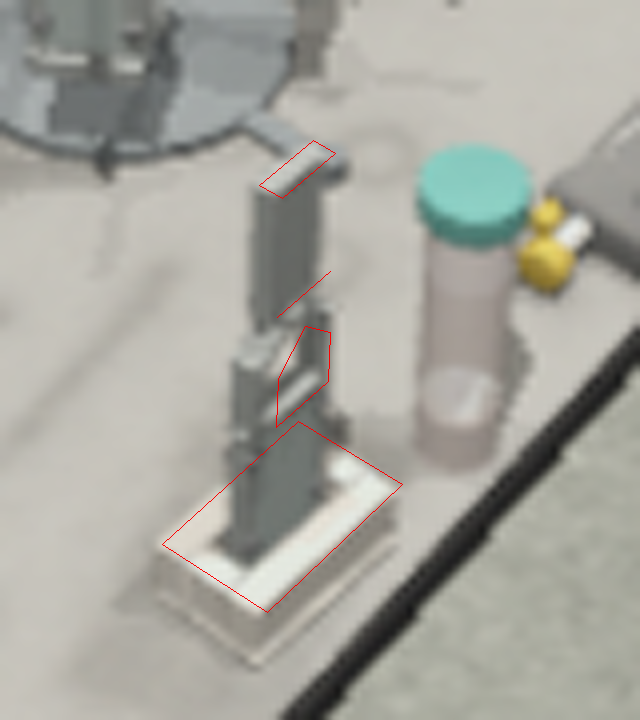

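View pics/o2.png

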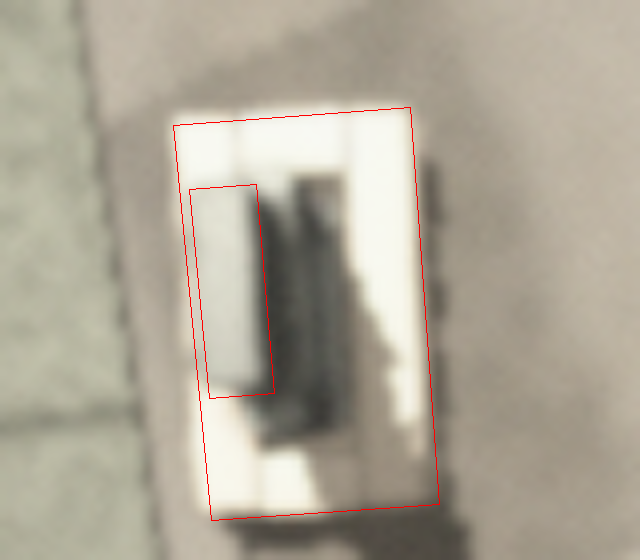

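>>> jog_arm(deltas=[{"x": 5,"y": -15,"z": 2,"twist": 0,"fingers": 0},{"x": 12,"y": -40,"z": 3,"twist": -1,"fingers": 0},{"x": 20,"y": -70,"z": 3,"twist": -2,"fingers": 0},{"x": 28,"y": -100,"z": 3,"twist": -2,"fingers": 0},{"x": 35,"y": -128,"z": 3,"twist": -2,"fingers": 0},{"x": 39,"y": -145,"z": 0,"twist": -2,"fingers": 0},{"x": 39,"y": -152,"z": -15,"twist": -2,"fingers": 0},{"x": 39,"y": -152,"z": -35,"twist": -2,"fingers": 0},{"x": 39,"y": -152,"z": -45,"twist": -2,"fingers": 0},{"x": 39,"y": -152,"z": -50,"twist": -2,"fingers": 0}])

```text
time: 9.85
ee_pos: [0.4242, 0.076, 0.2285]
tcp_rot: [163.0, 89.9, 68.0]
wrist_force: [-0.0, 0.7, -1.1]
opening: 0.0077
```

```bash
python3 snap.py 10 side,scene,wrist;python3 - <<'E'
from h import *;import pickle
c=pickle.load(open("side10.pkl","rb")); crop(c,260,140,130,120,6,"pics/s10c.png")
from workcell import bot
from scipy.spatial.transform import Rotation as R
y=R.from_euler("xyz",bot.get_obs()["tcp_rot"],degrees=True).as_matrix();print(np.degrees(np.arctan2(y[1,1],y[0,1])),y[:,0])
E
```

```text
9.85 [0.42424043 0.07596022 0.22851271] [162.98537228  89.87949973  68.01840908] [ 1.00877413e+01 -1.16566644e+01 -7.97088365e+00  9.36218016e+01
  1.02112660e-01  1.05054762e+02] [-0.00373353  0.66104512 -1.09916231] 0.007658537195809541
-4.94238142567549 [ 0.00273472  0.00229483 -0.99999363]
```

View pics/s10c.png

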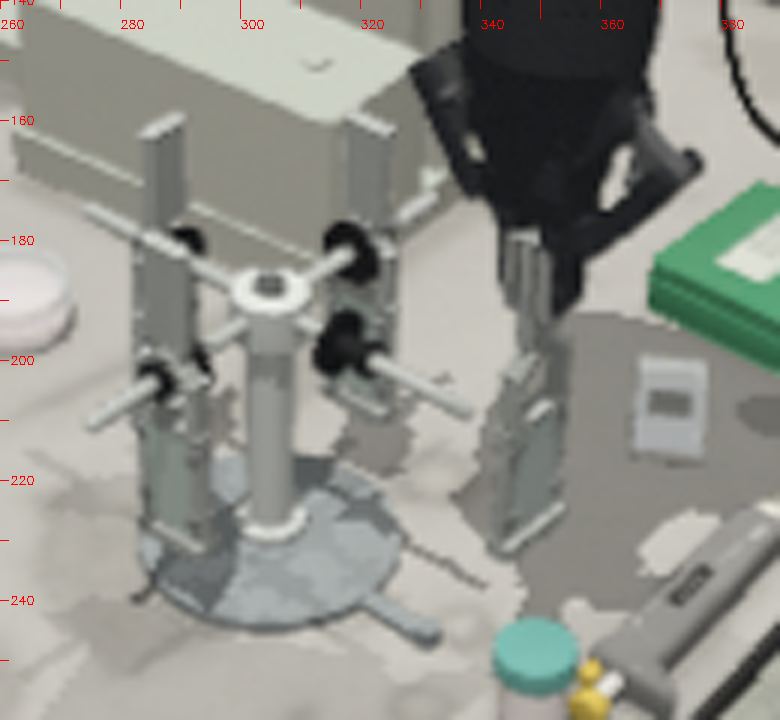

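View pics/wrist10.png

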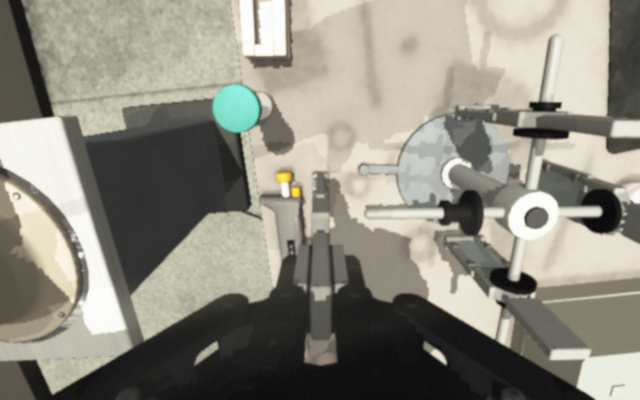

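```bash
python3 - <<'E'
from ov import *;import pickle
np.set_printoptions(precision=4,suppress=True)
w=pickle.load(open("wrist10.pkl","rb"));W=w["W"]
T=onz(w,[(366.5,213),(500,211)],.14,W);d=T[0]-T[1];print(T,np.degrees(np.arctan2(d[1],d[0])),onz(w,[(534,214)],.154,W),onz(w,[(362,169)],.012,W))
print("low rim",onz(w,[(444,212)],.14,W))
c=pickle.load(open("side10.pkl","rb"))
u=np.array([-.9968,.0802]);h=np.array([.568,.0637])
br=proj(c,[[*(h+u*r),.14] for r in (.115,.06)])
draw(c,carrier(c,(.4242,.0745,.2305),-4.9)+[br],260,140,130,120,6,"pics/o10.png")
E
```

```text
[[0.4549 0.0734 0.14  ]
 [0.5481 0.0666 0.14  ]] 175.85159951162137 [[0.5633 0.0681 0.154 ]] [[0.4676 0.0758 0.012 ]]
low rim [[0.5087 0.0694 0.14  ]]
```

View pics/o10.png

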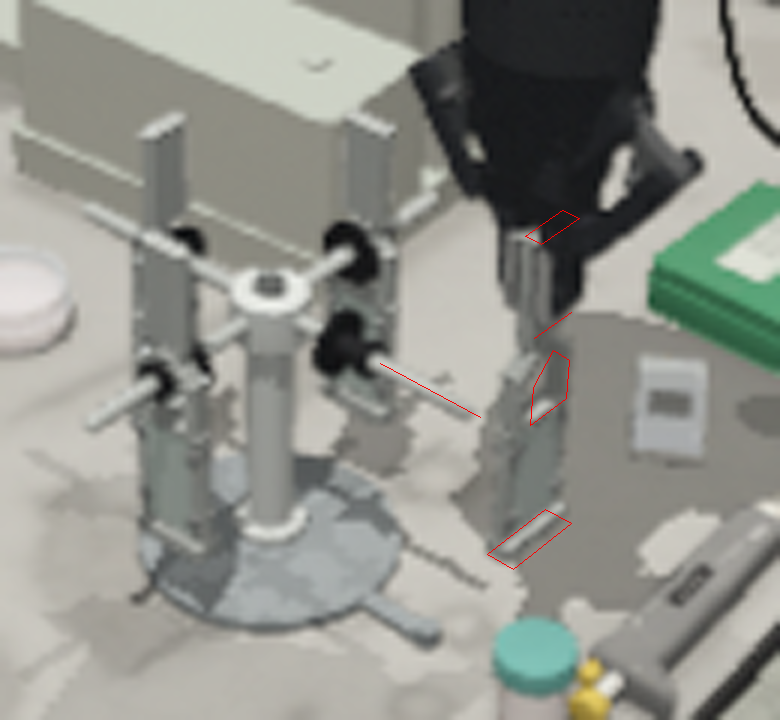

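>>> jog_arm(deltas=[{"x": 0,"y": 1,"z": -10,"twist": 0,"fingers": 0},{"x": 0,"y": 1,"z": -25,"twist": 0,"fingers": 0},{"x": 0,"y": 1,"z": -36,"twist": 0,"fingers": 0},{"x": 0,"y": 1,"z": -40,"twist": 0,"fingers": 0},{"x": 0,"y": 1,"z": -40,"twist": 0,"fingers": 0}])

```text
time: 10.5
ee_pos: [0.4245, 0.0773, 0.1896]
tcp_rot: [142.8, 89.8, 47.9]
wrist_force: [0.4, 0.3, -0.7]
opening: 0.0075
```

```bash
python3 snap.py 11 side,wrist;python3 - <<'E'
from h import *;import pickle
c=pickle.load(open("side11.pkl","rb")); crop(c,310,170,70,80,9,"pics/s11c.png")
c=pickle.load(open("wrist11.pkl","rb")); crop(c,280,150,130,130,6,"pics/w11c.png")
E
```

```text
10.5 [0.42449313 0.07726785 0.18960771] [142.82039945  89.83218769  47.8854343 ] [ 1.02526047e+01 -1.21756204e+01 -1.27104191e+01  8.93323039e+01
  1.02465939e-01  1.05187689e+02] [ 0.4401144   0.31187229 -0.7153128 ] 0.007501890061298075
```

View pics/s11c.png

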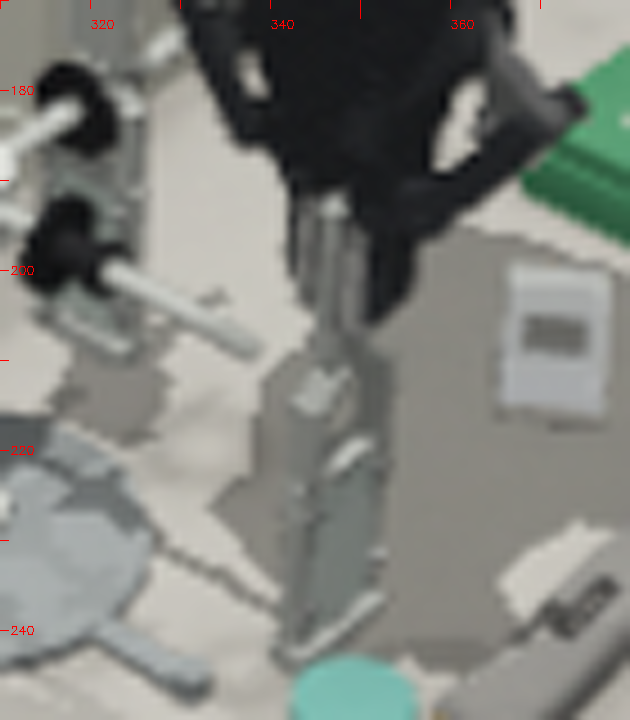

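View pics/w11c.png

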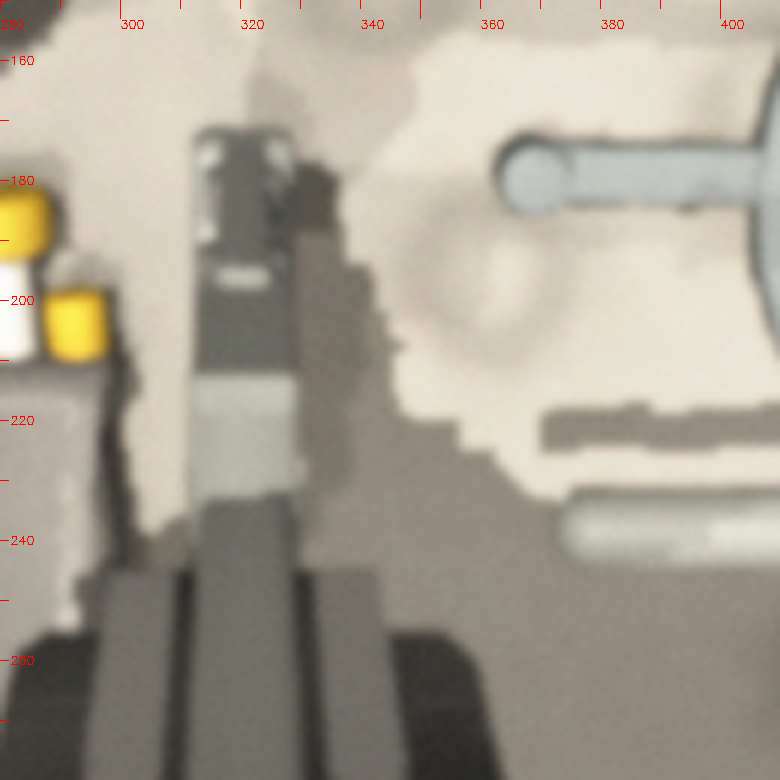

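```bash
python3 - <<'E'
from ov import *;import pickle
np.set_printoptions(precision=4,suppress=True)
w=pickle.load(open("wrist11.pkl","rb"));W=w["W"]
for z in (.16,.1656,.171):
  print(z,onz(w,[(320,213),(320,233)],z,W)[:,:2])
# foot
for z in (.045,.0496,.055): print(z,onz(w,[(320,172)],z,W)[:,:2])
T=onz(w,[(373,238.5),(405,237.5)],.14,W);print("branch",T)
E
```

```text
0.16 [[0.4251 0.0985]
 [0.4241 0.0878]]
0.1656 [[0.4253 0.1006]
 [0.4244 0.0902]]
0.171 [[0.4254 0.1025]
 [0.4245 0.0925]]
0.045 [[0.4247 0.0938]]
0.0496 [[0.4248 0.0948]]
0.055 [[0.4249 0.096 ]]
branch [[0.4537 0.0731 0.14  ]
 [0.4723 0.0721 0.14  ]]
```

>>> jog_arm(deltas=[{"x": 5,"y": -2,"z": 0,"twist": 0,"fingers": 0},{"x": 12,"y": -2,"z": 0,"twist": 0,"fingers": 0},{"x": 19,"y": -3,"z": 0,"twist": 0,"fingers": 0},{"x": 26,"y": -4,"z": 0,"twist": 0,"fingers": 0},{"x": 33,"y": -4,"z": 0,"twist": 0,"fingers": 0},{"x": 38,"y": -4.5,"z": 0,"twist": 0,"fingers": 0},{"x": 40,"y": -4.5,"z": 0,"twist": 0,"fingers": 0},{"x": 40,"y": -4.5,"z": 0,"twist": 0,"fingers": 0}])

```text
time: 11.4
ee_pos: [0.465, 0.0728, 0.1904]
tcp_rot: [134.0, 89.8, 39.1]
wrist_force: [-0.1, -0.1, -1.1]
opening: 0.0076
```

```bash
python3 snap.py 12 side,wrist;python3 - <<'E'
from h import *;import pickle
c=pickle.load(open("side12.pkl","rb")); crop(c,290,170,80,80,8,"pics/s12c.png")
c=pickle.load(open("wrist12.pkl","rb")); crop(c,280,150,130,130,6,"pics/w12c.png")
E
```

```text
11.4 [0.46502052 0.07276404 0.19037853] [134.01478851  89.78837507  39.07026173] [  8.83255628  -6.84408492  -8.00631699  88.65493572   0.10657172
 103.7772531 ] [-0.1264586  -0.10030891 -1.09623198] 0.007550233416211119
```

View pics/s12c.png

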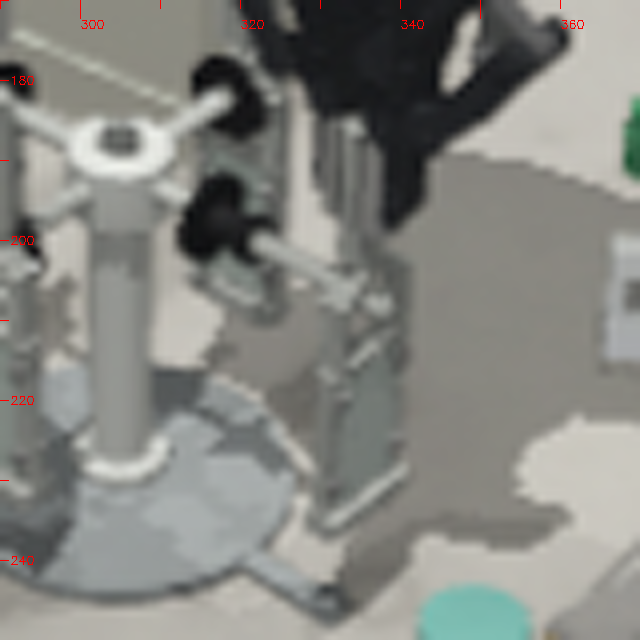

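View pics/w12c.png

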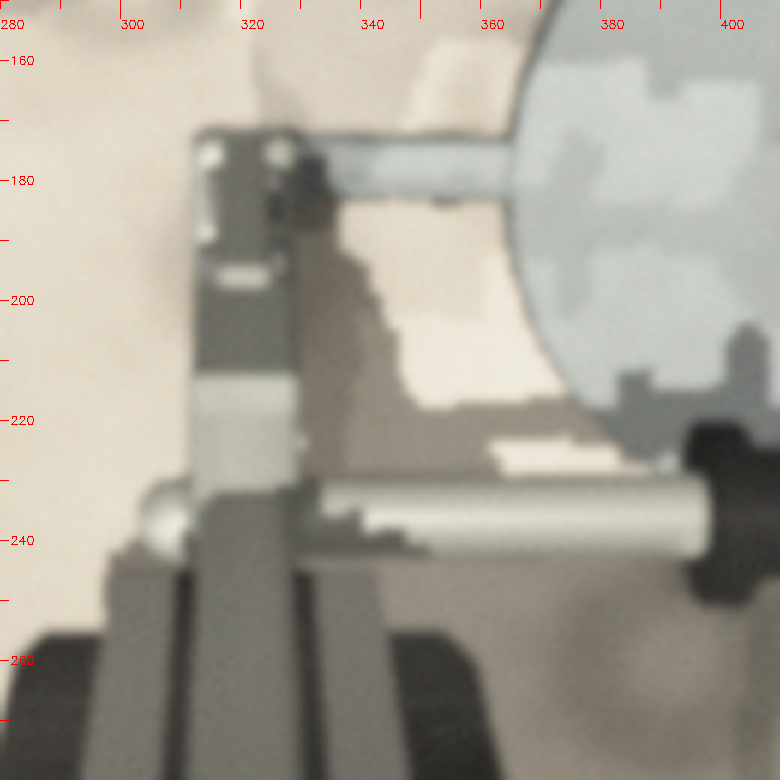

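>>> jog_arm(deltas=[{"x": 4,"y": -0.3,"z": 0,"twist": 0,"fingers": 0},{"x": 8,"y": -0.6,"z": 0,"twist": 0,"fingers": 0},{"x": 9,"y": -0.7,"z": -2,"twist": 0,"fingers": 0},{"x": 9,"y": -0.7,"z": -4,"twist": 0,"fingers": 0},{"x": 9,"y": -0.7,"z": -5,"twist": 0,"fingers": 0},{"x": 9,"y": -0.7,"z": -6,"twist": 0,"fingers": 0},{"x": 9,"y": -0.7,"z": -6,"twist": 0,"fingers": 0}])

```text
time: 12.2
ee_pos: [0.4736, 0.0721, 0.1844]
tcp_rot: [133.9, 89.8, 38.9]
wrist_force: [0.4, -0.4, -1.0]
opening: 0.0072
```

>>> jog_arm(deltas=[{"x": 0,"y": 0,"z": -1.5,"twist": 0,"fingers": 0},{"x": 0,"y": 0,"z": -1.5,"twist": 0,"fingers": 0},{"x": 0,"y": 0,"z": -1.5,"twist": 0,"fingers": 0}])

```text
time: 12.5
ee_pos: [0.4736, 0.0721, 0.1829]
tcp_rot: [133.4, 89.8, 38.5]
wrist_force: [0.4, 0.0, -0.9]
opening: 0.0075
```

>>> jog_arm(deltas=[{"x": 0,"y": 0,"z": -1,"twist": 0,"fingers": 0},{"x": 0,"y": 0,"z": -2,"twist": 0,"fingers": 0},{"x": 0,"y": 0,"z": -2,"twist": 0,"fingers": 0}])

```text
time: 12.8
ee_pos: [0.4736, 0.0722, 0.181]
tcp_rot: [133.9, 89.8, 39.0]
wrist_force: [0.0, 0.3, -0.1]
opening: 0.0074
```

>>> jog_arm(deltas=[{"x": 0,"y": 0,"z": -1,"twist": 0,"fingers": 0},{"x": 0,"y": 0,"z": -1.5,"twist": 0,"fingers": 0},{"x": 0,"y": 0,"z": -1.5,"twist": 0,"fingers": 0}])

```text
time: 13.1
ee_pos: [0.4737, 0.0722, 0.1808]
tcp_rot: [126.1, 89.7, 31.1]
wrist_force: [-4.4, -0.5, 9.6]
opening: 0.0073
```

>>> jog_arm(deltas=[{"x": 0,"y": 0,"z": 2,"twist": 0,"fingers": 0},{"x": 0,"y": 0,"z": 5,"twist": 0,"fingers": 0},{"x": 0,"y": 0,"z": 9,"twist": 0,"fingers": 0},{"x": 0,"y": 0,"z": 11.5,"twist": 0,"fingers": 0},{"x": 0,"y": 0,"z": 11.5,"twist": 0,"fingers": 0},{"x": 0,"y": 0,"z": 11.5,"twist": 0,"fingers": 0}])

```text
time: 13.7
ee_pos: [0.4737, 0.0722, 0.1922]
tcp_rot: [126.6, 89.7, 31.7]
wrist_force: [-0.3, 0.4, -2.2]
opening: 0.0073
```

```bash
python3 snap.py 13 wrist,side;python3 - <<'E'
from h import *;import pickle
c=pickle.load(open("wrist13.pkl","rb")); crop(c,290,170,130,110,6,"pics/w13c.png")
c=pickle.load(open("side13.pkl","rb")); crop(c,290,160,80,80,8,"pics/s13c.png")
E
```

```text
13.7 [0.4737434  0.07219052 0.19216193] [126.598602    89.69594171  31.66470676] [  8.597635    -5.76262975  -6.82449071  88.65839078   0.11913213
 103.53182107] [-0.28555556  0.38092356 -2.2440853 ] 0.0073365236270021075
```

View pics/w13c.png

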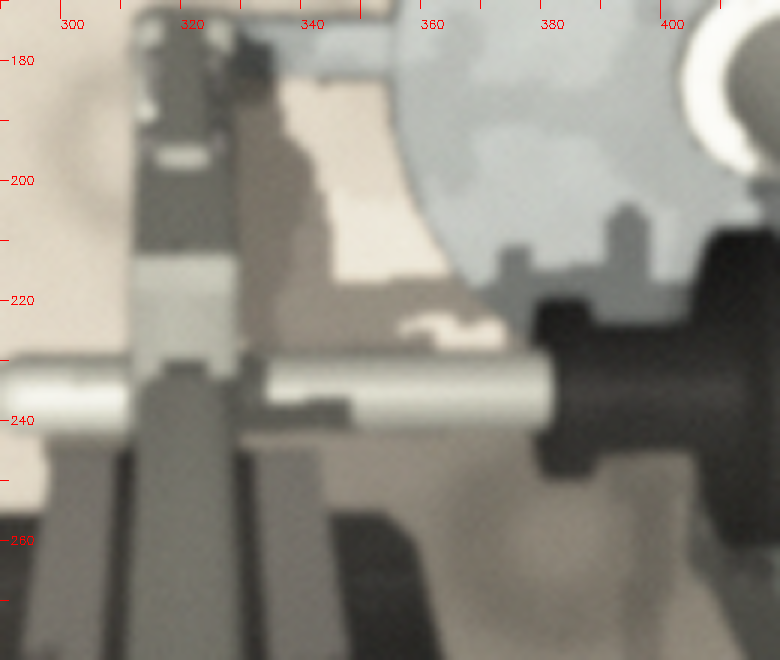

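View pics/s13c.png

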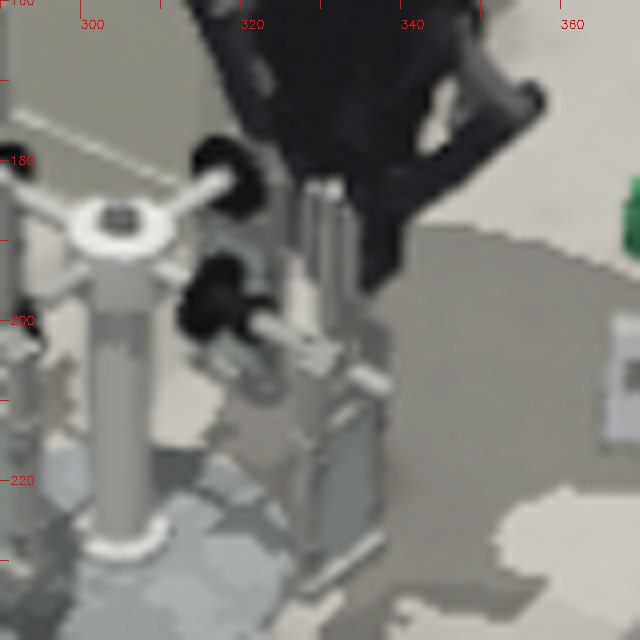

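>>> jog_arm(deltas=[{"x": 5,"y": -0.4,"z": 0,"twist": 0,"fingers": 0},{"x": 11,"y": -0.9,"z": 0,"twist": 0,"fingers": 0},{"x": 17,"y": -1.4,"z": 0,"twist": 0,"fingers": 0},{"x": 22,"y": -1.8,"z": 0,"twist": 0,"fingers": 0},{"x": 25,"y": -2.1,"z": 0,"twist": 0,"fingers": 0},{"x": 28,"y": -2.3,"z": 0,"twist": 0,"fingers": 0},{"x": 30,"y": -2.5,"z": 0,"twist": 0,"fingers": 0},{"x": 30,"y": -2.5,"z": 0,"twist": 0,"fingers": 0}])

```text
time: 14.6
ee_pos: [0.5038, 0.0697, 0.192]
tcp_rot: [127.8, 89.7, 32.8]
wrist_force: [0.4, -0.2, -0.2]
opening: 0.007
```

```bash
python3 snap.py 14 wrist;python3 - <<'E'
from h import *;import pickle
c=pickle.load(open("wrist14.pkl","rb")); crop(c,290,170,130,110,6,"pics/w14c.png")
E
```

```text
14.6 [0.50382399 0.06966327 0.19200027] [127.7830016   89.71095037  32.84674199] [  7.80785764  -1.73915939  -3.0316206   88.44565342   0.12233499
 102.74439683] [ 0.36124109 -0.20789768 -0.15910062] 0.007032723123704872
```

View pics/w14c.png

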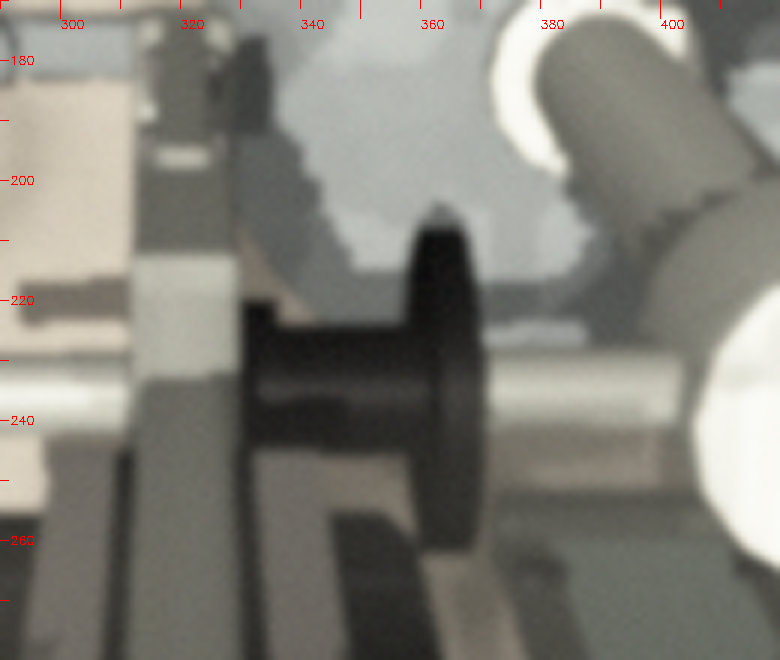

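>>> jog_arm(deltas=[{"x": 3,"y": -0.2,"z": 0,"twist": 0,"fingers": 0},{"x": 6,"y": -0.5,"z": 0,"twist": 0,"fingers": 0},{"x": 9,"y": -0.7,"z": 0,"twist": 0,"fingers": 0},{"x": 11,"y": -0.9,"z": 0,"twist": 0,"fingers": 0},{"x": 12,"y": -1,"z": 0,"twist": 0,"fingers": 0},{"x": 12,"y": -1,"z": 0,"twist": 0,"fingers": 0}])

```text
time: 15.25
ee_pos: [0.5158, 0.0687, 0.1919]
tcp_rot: [129.3, 89.7, 34.3]
wrist_force: [0.4, -0.1, -1.7]
opening: 0.0075
```

>>> jog_arm(deltas=[{"x": 1,"y": 0,"z": 0,"twist": 0,"fingers": 0},{"x": 2,"y": -0.2,"z": 0,"twist": 0,"fingers": 0},{"x": 2,"y": -0.2,"z": 0,"twist": 0,"fingers": 0}])

```text
time: 15.55
ee_pos: [0.5178, 0.0684, 0.192]
tcp_rot: [128.7, 89.7, 33.7]
wrist_force: [-0.3, -0.3, -1.0]
opening: 0.0073
```

>>> jog_arm(deltas=[{"x": 1,"y": 0,"z": 0,"twist": 0,"fingers": 0},{"x": 1.5,"y": -0.1,"z": 0,"twist": 0,"fingers": 0},{"x": 1.5,"y": -0.1,"z": 0,"twist": 0,"fingers": 0}])

```text
time: 15.85
ee_pos: [0.5194, 0.0683, 0.1919]
tcp_rot: [128.7, 89.7, 33.7]
wrist_force: [-0.0, 0.5, -0.9]
opening: 0.0077
```

```bash
python3 snap.py 15 wrist;python3 - <<'E'
from h import *;import pickle
c=pickle.load(open("wrist15.pkl","rb")); crop(c,290,170,130,110,6,"pics/w15c.png")
E
```

```text
15.85 [0.5193945  0.06832857 0.19193125] [128.66218225  89.72129166  33.72423108] [  7.43131067   0.35148691  -0.96901779  88.42962141   0.12345637
 102.36953105] [-0.02250874  0.45219611 -0.89553419] 0.007689762972422377
```

View pics/w15c.png

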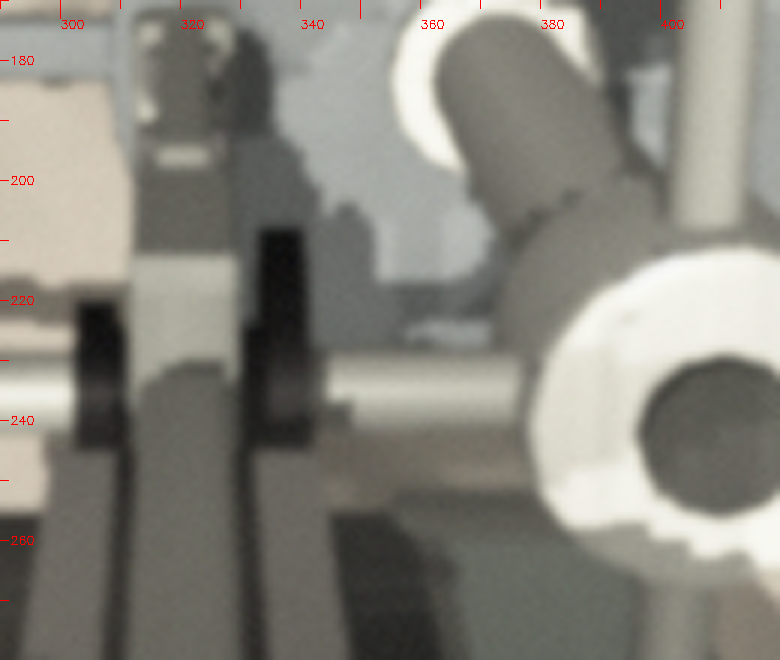

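>>> jog_arm(deltas=[{"x": 0.7,"y": 0,"z": 0,"twist": 0,"fingers": 0},{"x": 1,"y": -0.1,"z": 0,"twist": 0,"fingers": 0},{"x": 1,"y": -0.1,"z": 0,"twist": 0,"fingers": 0}])

```text
time: 16.2
ee_pos: [0.5204, 0.0682, 0.1919]
tcp_rot: [128.9, 89.7, 33.9]
wrist_force: [-0.6, -0.7, -0.3]
opening: 0.0074
```

>>> jog_arm(deltas=[{"x": 0.7,"y": 0,"z": 0,"twist": 0,"fingers": 0},{"x": 1,"y": -0.1,"z": 0,"twist": 0,"fingers": 0},{"x": 1,"y": -0.1,"z": 0,"twist": 0,"fingers": 0}])

```text
time: 16.5
ee_pos: [0.5214, 0.0681, 0.1919]
tcp_rot: [129.0, 89.7, 34.0]
wrist_force: [1.4, -0.1, -0.7]
opening: 0.0078
```

>>> jog_arm(deltas=[{"x": 0.7,"y": 0,"z": 0,"twist": 0,"fingers": 0},{"x": 0.7,"y": 0,"z": 0,"twist": 0,"fingers": 0}])

```text
time: 16.7
ee_pos: [0.522, 0.0681, 0.1919]
tcp_rot: [132.2, 89.7, 37.3]
wrist_force: [-1.0, 0.4, 0.1]
opening: 0.0071
```

>>> jog_arm(deltas=[{"x": 0.7,"y": 0,"z": 0,"twist": 0,"fingers": 0},{"x": 0.7,"y": 0,"z": 0,"twist": 0,"fingers": 0}])

```text
time: 16.9
ee_pos: [0.5222, 0.0681, 0.1918]
tcp_rot: [143.2, 89.8, 48.2]
wrist_force: [-4.2, -0.2, 1.8]
opening: 0.0076
```

>>> jog_arm(deltas=[{"x": -1.5,"y": 0.1,"z": 0,"twist": 0,"fingers": 0},{"x": -2.3,"y": 0.2,"z": 0,"twist": 0,"fingers": 0},{"x": -2.3,"y": 0.2,"z": 0,"twist": 0,"fingers": 0}])

```text
time: 17.2
ee_pos: [0.5201, 0.0683, 0.1919]
tcp_rot: [136.4, 89.8, 41.5]
wrist_force: [-0.8, -1.0, -0.6]
opening: 0.0074
```

```bash
python3 snap.py 16 wrist;python3 - <<'E'
from h import *;import pickle
c=pickle.load(open("wrist16.pkl","rb")); crop(c,290,170,130,110,6,"pics/w16c.png")
E
```

```text
17.2 [0.52005487 0.06831828 0.19188055] [136.43135468  89.77008515  41.49781221] [  7.41811984   0.4986814   -0.82635685  88.4845324    0.1288315
 102.3518764 ] [-0.83612885 -1.02318641 -0.57546332] 0.007445859963804968
```

View pics/w16c.png

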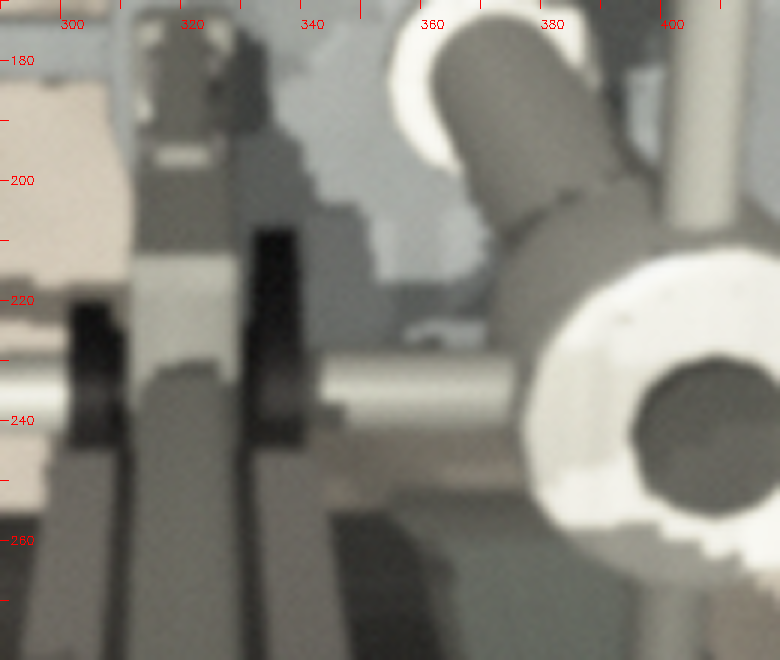

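>>> jog_arm(deltas=[{"x": 0,"y": 0,"z": -2,"twist": 0,"fingers": 0},{"x": 0,"y": 0,"z": -4,"twist": 0,"fingers": 0},{"x": 0,"y": 0,"z": -5,"twist": 0,"fingers": 0},{"x": 0,"y": 0,"z": -6,"twist": 0,"fingers": 0},{"x": 0,"y": 0,"z": -6.5,"twist": 0,"fingers": 0},{"x": 0,"y": 0,"z": -6.5,"twist": 0,"fingers": 0}])

```text
time: 17.85
ee_pos: [0.52, 0.0683, 0.1853]
tcp_rot: [138.2, 89.8, 43.3]
wrist_force: [0.4, -0.1, -1.4]
opening: 0.0074
```

>>> jog_arm(deltas=[{"x": 0,"y": 0,"z": -0.7,"twist": 0,"fingers": 0},{"x": 0,"y": 0,"z": -0.7,"twist": 0,"fingers": 0}])

```text
time: 18.05
ee_pos: [0.5201, 0.0684, 0.1848]
tcp_rot: [136.6, 89.8, 41.7]
wrist_force: [0.4, -0.2, -0.6]
opening: 0.0075
```

>>> jog_arm(deltas=[{"x": 0,"y": 0,"z": -0.7,"twist": 0,"fingers": 0},{"x": 0,"y": 0,"z": -0.7,"twist": 0,"fingers": 0}])

```text
time: 18.25
ee_pos: [0.5202, 0.0685, 0.1845]
tcp_rot: [134.0, 89.7, 39.1]
wrist_force: [-0.8, 1.3, 3.4]
opening: 0.0071
```

```bash
python3 snap.py 17 side,wrist;python3 - <<'E'
from h import *;import pickle
c=pickle.load(open("side17.pkl","rb")); crop(c,270,150,90,90,7,"pics/s17c.png")
E
```

```text
18.25 [0.5202123  0.06847753 0.18449143] [134.0414995   89.71541046  39.11427597] [  7.42258417   0.43243265  -1.70793361  87.61747956   0.14950818
 102.35012365] [-0.80837591  1.26345896  3.40599277] 0.007145999094892045
```

View pics/s17c.png

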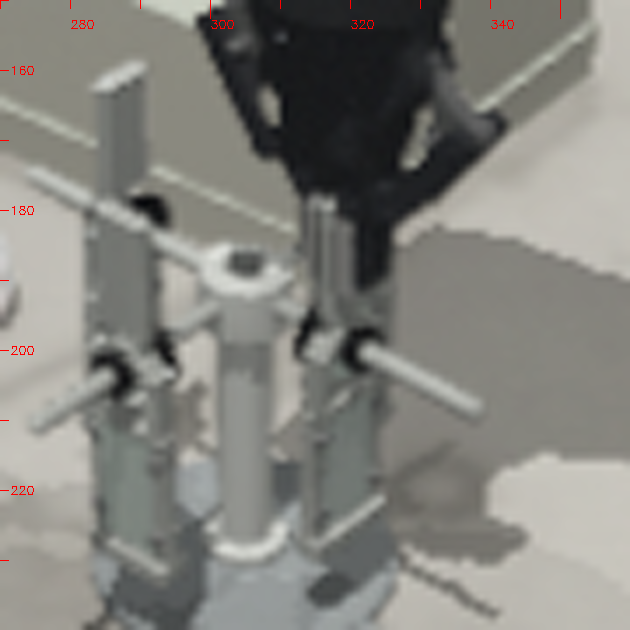

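>>> jog_arm(deltas=[{"x": 0,"y": 0,"z": 0,"twist": 0,"fingers": 0.12},{"x": 0,"y": 0,"z": 0,"twist": 0,"fingers": 0.18},{"x": 0,"y": 0,"z": 0,"twist": 0,"fingers": 0.25},{"x": 0,"y": 0,"z": 0,"twist": 0,"fingers": 0.3},{"x": 0,"y": 0,"z": 0,"twist": 0,"fingers": 0.3},{"x": 0,"y": 0,"z": 0,"twist": 0,"fingers": 0.3}])

```text
time: 18.95
ee_pos: [0.5202, 0.0684, 0.1844]
tcp_rot: [134.4, 89.7, 39.5]
wrist_force: [-0.9, 0.1, -0.4]
opening: 0.0257
```

```bash
python3 snap.py 18 side,wrist;python3 - <<'E'
from h import *;import pickle
c=pickle.load(open("side18.pkl","rb")); crop(c,270,150,90,90,7,"pics/s18c.png")
E
```

```text
18.95 [0.5202048  0.0684385  0.18440771] [134.41347366  89.72384044  39.4827757 ] [  7.41994979   0.43832996  -1.71119784  87.61643571   0.14659857
 102.35094715] [-0.91777751  0.08378099 -0.37000963] 0.025705173119495797
```

View pics/s18c.png

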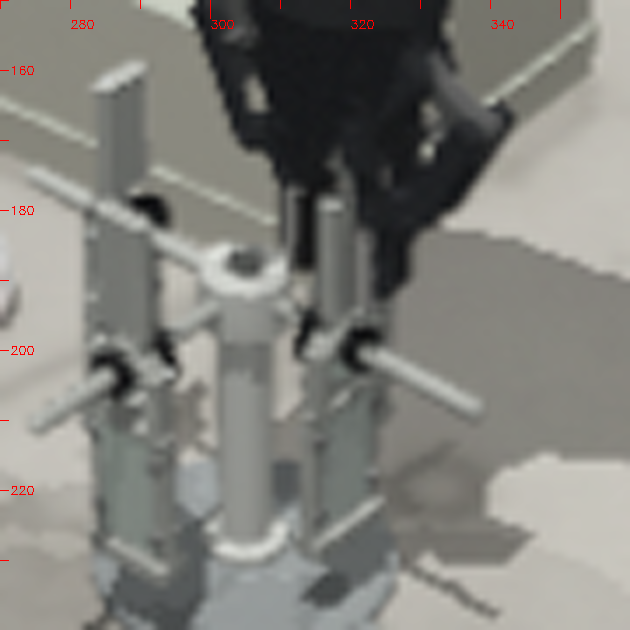

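View pics/wrist18.png

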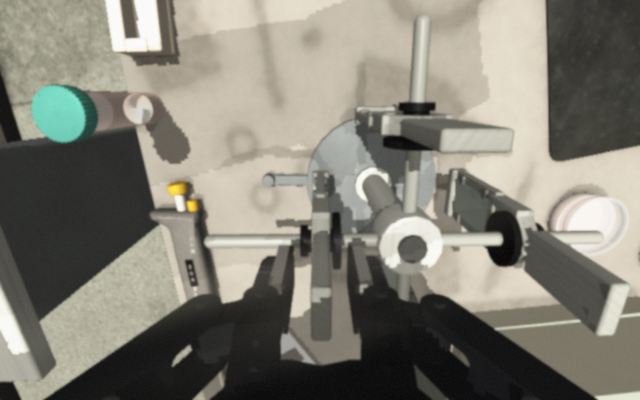

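>>> jog_arm(deltas=[{"x": 0,"y": 0,"z": 8,"twist": 0,"fingers": 0.3},{"x": 0,"y": 0,"z": 25,"twist": 0,"fingers": 0.3},{"x": 0,"y": 0,"z": 50,"twist": 0,"fingers": 0.3},{"x": 0,"y": 0,"z": 80,"twist": 0,"fingers": 0.3},{"x": -10,"y": -5,"z": 115,"twist": 0,"fingers": 0.3},{"x": -30,"y": -15,"z": 145,"twist": 0,"fingers": 0.3},{"x": -55,"y": -35,"z": 165,"twist": 0,"fingers": 0.3},{"x": -70,"y": -55,"z": 170,"twist": 0,"fingers": 0.3},{"x": -70,"y": -65,"z": 170,"twist": 0,"fingers": 0.3},{"x": -70,"y": -65,"z": 170,"twist": 0,"fingers": 0.3}])

```text
time: 20.05
ee_pos: [0.4504, 0.0027, 0.3549]
tcp_rot: [126.4, 89.7, 31.4]
wrist_force: [0.3, -0.8, -0.6]
opening: 0.0255
```

```bash
python3 snap.py 19 side,wrist;python3 - <<'E'
from h import *;import pickle
c=pickle.load(open("side19.pkl","rb")); crop(c,260,150,100,100,7,"pics/s19c.png")
E
```

```text
20.05 [0.45035871 0.00265809 0.35488892] [126.38675935  89.66607724  31.36638883] [  0.23543509  -4.95979923  12.32963639 107.00360091   0.17263596
  95.25623623] [ 0.27050518 -0.76613846 -0.6152002 ] 0.0254777138481292
```

View pics/s19c.png

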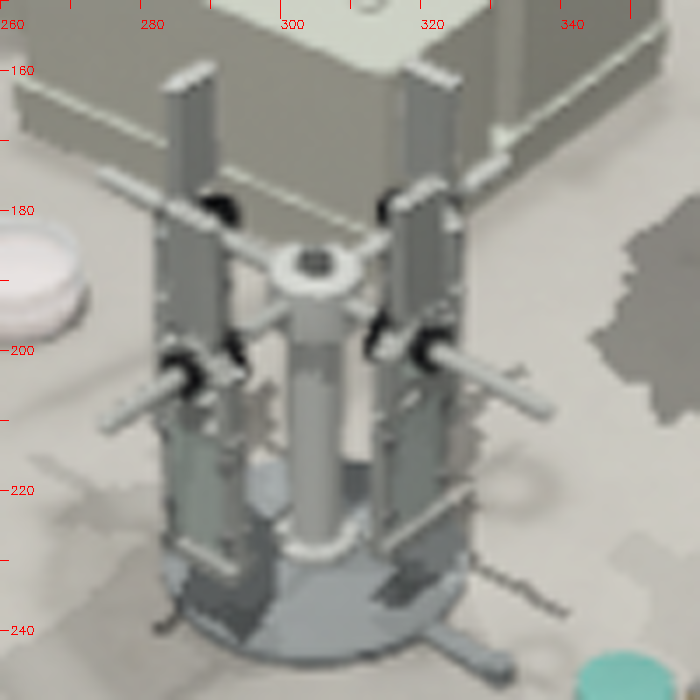

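View pics/wrist19.png

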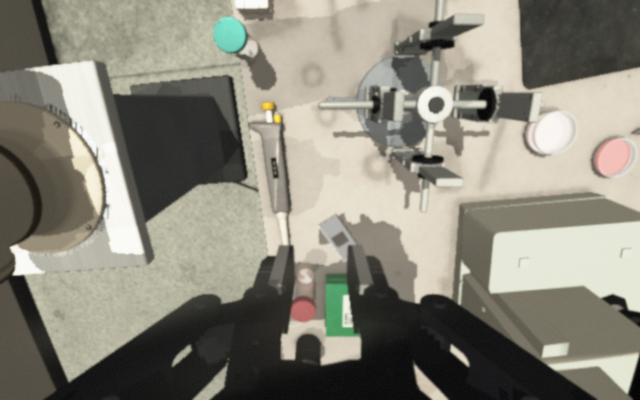

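```bash
python3 - <<'E'
from ov import *;import pickle
np.set_printoptions(precision=4,suppress=True)
w=pickle.load(open("wrist19.pkl","rb"));W=w["W"]
crop(w,310,60,150,90,5,"pics/w19c.png")
T=onz(w,[(321,104),(369,104)],.14,W);hb=onz(w,[(435,104)],.154,W)[0];print(T,hb)
d=T[0]-hb;print(np.degrees(np.arctan2(d[1],d[0])))
E
```

```text
[[0.457  0.0728 0.14  ]
 [0.5048 0.0686 0.14  ]] [0.5663 0.0638 0.154 ]
175.2923817711996
```

View pics/w19c.png

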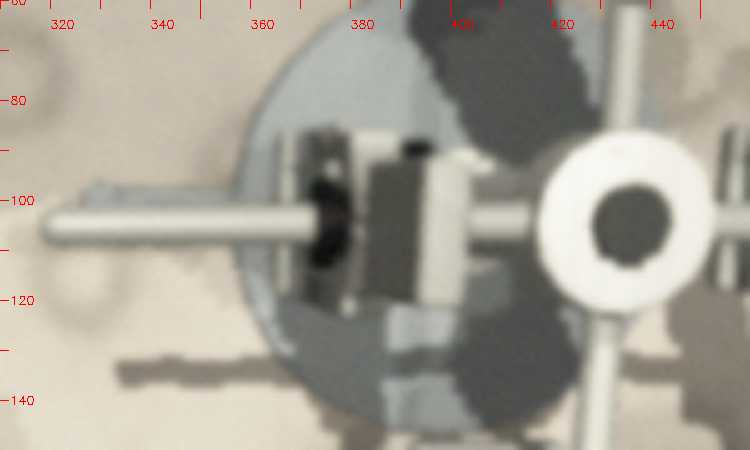

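```bash
python3 -c "
from workcell import ticket,bot
print(bot.get_obs()['time'],ticket.job_done())"
```

```text
the job is handed in; nothing more can be done
20.15 None
```

The job is handed in at 20.15 s of the 72 s allowed. The carrier hangs in the seat's groove and the gripper is clear. No verdict was given, so this rests on my own readings.

- **Turning the tree:** I pushed the empty branch near its tip with the closed fingers, clockwise about 122°. The last wrist picture puts the branch at about 175.3° and the pointer at about 174.3°, which is about 2 mm sideways at the pointer.
- **Threading the carrier:** I lifted it from the stand and passed its window over the branch. To set the height, I lowered it until it touched the bare branch.
    - That touch read up to 9.6 N upward with 4.4 N sideways, against the 15 N limit. These are readings at the end of a move, so a brief peak in between could have been higher.
- **Feeling the tall rim:** I slid the carrier in with its window corner about 16.5 mm above the branch's centre line. It touched the tall rim at about 4 N.
- **Seating:** I backed off 2 mm and lowered it. It touched down 3.5 mm higher than on the bare branch, as it should in the groove (about 9.2 mm above the centre line). Then I opened the fingers and moved away.
- **Last pictures:** They show the carrier upright between the rims. The tubes and pipette, as far as they are in view, and the other hanging carriers look undisturbed. The beaker was out of sight, and I did not measure any bystander's position again.
- **Disagreement:** The side camera sat 1–2 pixels off the wrist camera, and my outline of the carrier's foot was about 3 pixels off. I relied on the touch readings for height instead.

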